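# Clear the dock, put the battery packs on charge and lock the cubby gate

## Robot

A 6-joint arm with a two-finger parallel gripper is mounted at the origin on the work surface. World frame = base frame: x ahead of the robot, y to its left, z up, the work surface at z = 0. Lengths are in mm, angles in rad, forces in N, time in s.
With the tool pointing down it reaches from about 300 to 775 mm from the base axis. Payload 14.6 kg.
Tool frame: the origin (TCP) lies between the finger pads; the fingertips stand manip.nose_length ahead of it and the grasp point (between the pads) lies 11 mm behind it (manip.nose_length is the distance from the TCP to the fingertips, in mm); z points along the fingers, y is the line along which they close (so a half turn about z gives the same grasp; the last joint's range is limited). The gripper opens to 94 mm and grips with 3 to 60 N. Pads are 16 mm wide; open, the fingers measure 119 mm over their backs; the gripper's body (75 mm by 177 mm) begins 78 mm behind the grasp point.
Start: joints at [-1.4, 0.3, 1.521, -0, 1.321, -0.067], TCP at [129.554, -534.514, 185.546] pointing down, gripper open.
Joint ranges: [-3.03, 3.03], [-0.79, 2.21], [0.23, 2.52], [-1.04, 4.18], [0, 3.07], [-2.55, 2.55]. Speed limits (rad/s): [2.22, 2.22, 2.57, 3.14, 3.14, 3.14].

## Interface

Orientations are given as [roll, pitch, yaw] about the fixed x, y, z axes, in that order (R = Rz(yaw) Ry(pitch) Rx(roll)).
In Python, from cell import manip, cams, job gives the robot as it stands.
- The arm moves only by the tool jog_arm, never from a script. Its argument "commands" is a list of rows, each an object of numbers: "dx", "dy", "dz": the shift along the tool's x, y, z each as a share of 40 mm, from -1 to 1; "ax", "ay", "az": the turn, a rotation vector about the tool's x, y, z each as a share of 10 degrees, from -1 to 1; "gripper": the closure, from 0 (fully open) to 1 (shut). A call has 1 to 10 rows; each row shifts and turns the commanded pose from where the row before left it, along the tool's axes as they then stand; what a row does not reach is not made up. A row lasts 1/8 s, in which the tool goes at most 62.5 mm and 10.7 degrees, less where a joint would pass 70% of its speed; a pose out of reach is approached as far as the arm can. A call with a number of a shift or a turn outside -1 to 1 is refused whole. A call with a gripper value outside its range is refused whole. The fingers move at their own pace and stop on an object; "squeeze" is the grip in N (left out, the last holds). Time passes only in rows, so rows that do not move let the fingers close. It gives the time, the measured TCP pose, the force, the opening and the grip force at its end, in the units of the state.
- manip.read_state(): the state, without advancing time (a new reading comes with each control period).
- cams.camera(name): name is "scene" or "top" or "wrist"; returns a dict with "image" (400x640x3 uint8, red, green, blue), "fx", "fy", "cx", "cy" (pixels), "world_to_cam" (4x4, takes a point from world to camera coordinates). Camera axes: x right, y down, z forward; pixel columns grow to the right and rows downward; lengths in mm; the calibration is good to about 2 mm. A picture is of the moment at which its call begins. There is no depth.
- job.sign_off(): hands the job in; it is judged then, once.
The state is a dict: "clock": time; "joints": joint angles; "qd": joint speeds; "effort": joint torques, N m; "eef_pos": TCP position; "eef_rot": TCP orientation; "wrist_force": force on the tool from outside, world axes, zero at the start; "moment": the same for the moment, N m; "finger_gap": finger opening in mm; "finger_force": force on a finger pad.
Only numpy, scipy, OpenCV 4.12 (cv2) and the standard library are available. Lean on these libraries where they do the work, as an engineer would, in place of code of your own. Each camera call takes 0.05 s, during which the arm holds its last target. There are 200 camera calls.

## Task

Clear the spectacle case off the charging dock into the walnut tray, then put the rechargeable battery packs that lie about on the hall table on charge: set each flat into a cradle of its own in the dock and press it down firmly until it is fully home. Only when all of them are home, turn the dock's rotary switch clockwise past its click to on; finish with the little gate swung fully shut and the lock collar on its post then turned clockwise to the locked mark, its hook across the shut gate. Leave the other things alone.

Things in the scene. Friction and masses are not known exactly. Their poses are not given: they have to be found in the camera images.
- pack1: rechargeable battery pack, plain grey brick 92 (own x) x 50 (own y) x 36 mm high with a dark band round it, about 0.2 kg; origin at the centre of its underside, z up. Either end may point either way in a cradle. One of the three may be absent.
- pack2: rechargeable battery pack, plain grey brick 92 (own x) x 50 (own y) x 36 mm high with a dark band round it, about 0.2 kg; origin at the centre of its underside, z up. Either end may point either way in a cradle. One of the three may be absent.
- pack3: rechargeable battery pack, plain grey brick 92 (own x) x 50 (own y) x 36 mm high with a dark band round it, about 0.2 kg; origin at the centre of its underside, z up. Either end may point either way in a cradle. One of the three may be absent.
- bay1 (a point): cradle 1 of the dock: where the centre of a pack's underside lies when fully home. Axes as the dock: x away from the gate, along the pack's 92 mm length; y to the left; z up. The cradle is 99 x 58 mm inside; the tops of the 20 mm wide ribs between cradles are 15 mm above this point; cradles are 78 mm apart along y
- plate1 (a joint): stiff contact plate in the floor of cradle 1: 0 = up, holding a pack 9 mm above home; 0.009 m = pressed down, pack home. It takes a push of roughly 7 to 12 N on the middle of the pack's top, kept up to the stop, and it then stays down, also if the pack is lifted out again
- bay2 (a point): cradle 2 of the dock: where the centre of a pack's underside lies when fully home. Axes as the dock: x away from the gate, along the pack's 92 mm length; y to the left; z up. The cradle is 99 x 58 mm inside; the tops of the 20 mm wide ribs between cradles are 15 mm above this point; cradles are 78 mm apart along y
- plate2 (a joint): stiff contact plate in the floor of cradle 2: 0 = up, holding a pack 9 mm above home; 0.009 m = pressed down, pack home. It takes a push of roughly 7 to 12 N on the middle of the pack's top, kept up to the stop, and it then stays down, also if the pack is lifted out again
- bay3 (a point): cradle 3 of the dock: where the centre of a pack's underside lies when fully home. Axes as the dock: x away from the gate, along the pack's 92 mm length; y to the left; z up. The cradle is 99 x 58 mm inside; the tops of the 20 mm wide ribs between cradles are 15 mm above this point; cradles are 78 mm apart along y
- plate3 (a joint): stiff contact plate in the floor of cradle 3: 0 = up, holding a pack 9 mm above home; 0.009 m = pressed down, pack home. It takes a push of roughly 7 to 12 N on the middle of the pack's top, kept up to the stop, and it then stays down, also if the pack is lifted out again
- dock: light grey charging dock 189 (x) x 254 (y) mm, fixed in the cubby, rib and deck tops 26 mm above its origin (centre of its underside); the three cradles in its rear part, the rotary switch in the middle of its front deck; x points away from the gate
- switch (a joint): rotary switch, vertical axis: 0 = off (white line on the bar at the dot), 1.047 rad (60 degrees) = on, at its stop (line at the stroke); grows clockwise seen from above. A spring detent pushes it back to off before the half-way point and snaps it on beyond; peak about 0.1 N m.
- switch_grip (a point): on the switch's axis, 11 mm under the top of its upright bar grip (48 mm long along this frame's own x, 14 mm thick along y, 26 mm high; a 48 mm round skirt, 8 mm thick, lies beneath the bar with its top 14 mm below this point); turns with the switch
- cubby: low open-topped pine cubby 360 (x) x 290 (y) mm, fixed; origin at the centre of its underside, x pointing from the gate side to its back; floor 14 mm thick, side walls 54 mm and back 60 mm high; front faces the robot
- gate (a joint): white picket gate across the cubby's front, vertical hinge at its left (+y) end: 0 = fully shut (stop), grows as it swings out towards the robot, at most 1.2 rad; stays where it is left (friction about 0.06 N m)
- gate_hinge (a point): on the gate's hinge axis at its lower edge; frame turns with the gate: the gate runs 254 mm along this frame's -y, 12 mm thick (x from -6 to +6 mm), 62 mm high; -x is its outer face towards the robot
- collar (a joint): steel lock collar, captive on the latch post at the gate's free end, vertical axis: 0 = fully unlocked (hook towards the robot), 1.45 rad = at its stop with the hook on the locked mark, pointing along the front of the gate; grows clockwise seen from above; friction about 0.06 N m
- collar_grip (a point): on the collar's axis, half-way up its hexagonal body (42 mm across flats, 24 mm high). Turns with the collar: own x points along the hook, which reaches out 56 mm at the hexagon's lower edge and down 37 mm below this point at its tip; two flats face own +y and -y
- case: black rounded spectacle case 122 (own x) x 52 (own y) x 43 mm high, about 0.12 kg, left lying level on the dock's ribs across the cradles at the start; its lower half is straight-sided, its upper half rounded; origin at the centre of its underside
- tray: shallow walnut tray, fixed, 170 (x) x 125 (y) mm outside, walls 6 mm thick and 20 mm high, floor 6 mm; origin at the centre of its underside; the case fits in lying along x
- mug: blue ceramic mug, 88 mm high, 76 mm wide, in the back of the cubby; origin at the centre of its underside
- stand: walnut phone stand, 85 x 70 x 85 mm high, in the back of the cubby; origin at the centre of its underside
- dish: white dish, 80 mm wide and 22 mm high, in the back of the cubby, holding an orange rubber ball 54 mm across; origin at the centre of its underside
- tablet: purple kids' tablet 125 x 195 x 14 mm lying flat at the left; origin at the centre of its underside
- key: chrome bike key, 74 mm long and 6 mm thick, lying flat before the cubby; origin near its middle

How it is judged:
By the outcome, as a careful person would: the job done as asked, in the order asked, and still so for the second after the job is handed in, with the robot touching nothing.
Of pack1, pack2, pack3 only 2 to 3 are there at a start; the rules pass over those that are not, and their reading is None.
At some moment in a run one of pack1, pack2, pack3, case may be knocked a few centimetres aside while the robot is not near it.
Once in a run the grip may slacken for a moment while it holds something.
It also fails if it takes over 210 s, if anything falls off the work surface, if the arm or the gripper's body presses on something with over 40 N, if the wrist force passes 120 N, or if a joint passes its speed limit or range.

## Working session

There is one attempt and no reset: what is moved stays moved. The work goes in short steps, Python scripts to look and compute and a tool call to move; the robot and the scene stay as the last step left them, time stands still between calls to the robot, and variables do not carry over. Pictures are saved under pics/ and viewed, at most 14 in all, crops included, and the job is handed in when it is done.

Besides the shell and the picture viewer there is one more tool, called after "Emit:" by a JSON object that holds its "name" and its "arguments", one argument or row to a line. jog_arm: Moves the arm, as the interface text tells. Shift numbers are shares of 40 mm and turn numbers shares of 10 degrees, none past 1 either way. Its arguments: {"type":"object","properties":{"commands":{"type":"array"},"squeeze":{"type":"number"}},"required":["commands"]}

```bash
ls; mkdir -p pics
python3 - <<'E'
from cell import manip,cams,job
import cv2
print(manip.nose_length, manip.read_state())
for n in ["scene","top","wrist"]:
    c=cams.camera(n); cv2.imwrite(f"pics/{n}0.png",c["image"][:,:,::-1]); print(n,c["fx"],c["cx"],c["cy"],c["world_to_cam"].round(3).tolist() if hasattr(c["world_to_cam"],'round') else c["world_to_cam"])
E
```

```text
pics
8.0 {'clock': 0.0, 'joints': array([-1.39961980e+00,  3.00484585e-01,  1.52158574e+00, -7.37364251e-06,
        1.32072289e+00, -6.65767742e-02]), 'qd': array([ 0.00085795, -0.00088428,  0.00097962, -0.00188419, -0.00159173,
       -0.00053086]), 'effort': array([-6.83892358e-04, -5.31811023e+01, -3.52735233e+01,  7.07709999e-02,
        2.44297413e-02, -7.29251701e-05]), 'eef_pos': array([ 129.49294193, -534.23459883,  184.97698647]), 'eef_rot': array([-3.14039428e+00, -7.27439671e-05,  2.37755088e-01]), 'wrist_force': array([-0.18209063,  0.59260602, -0.01149264]), 'moment': array([-0.00495033,  0.02586387, -0.05286829]), 'finger_force': 0.0, 'finger_gap': 93.42957269511419}
scene 376.16085328653764 323.89698746552733 204.50244350769844 [[0.076, 0.997, -0.012, -92.042], [0.853, -0.071, -0.517, -416.347], [-0.516, 0.029, -0.856, 1595.216], [0.0, 0.0, 0.0, 1.0]]
top 454.03781540142023 323.1264742085876 200.42918455194666 [[0.016, -0.999, 0.029, 45.002], [-0.992, -0.019, -0.125, 573.726], [0.126, -0.027, -0.992, 1169.898], [0.0, 0.0, 0.0, 1.0]]
wrist 311.24450708283507 322.38131569064126 200.21093010787217 [[0.235, -0.972, 0.0, -550.537], [-0.936, -0.226, 0.269, -26.824], [-0.261, -0.063, -0.963, 390.729], [0.0, 0.0, 0.0, 1.0]]
```

View pics/top0.png

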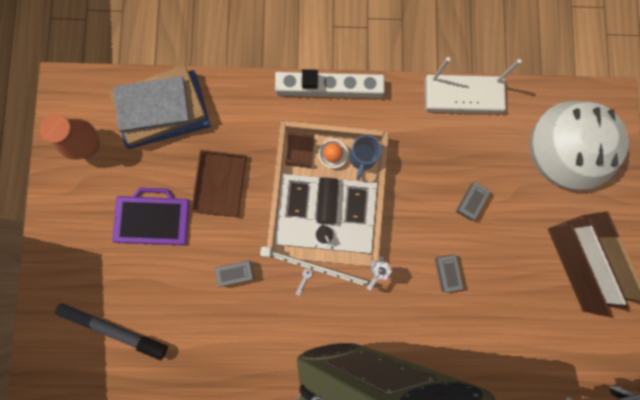

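View pics/scene0.png

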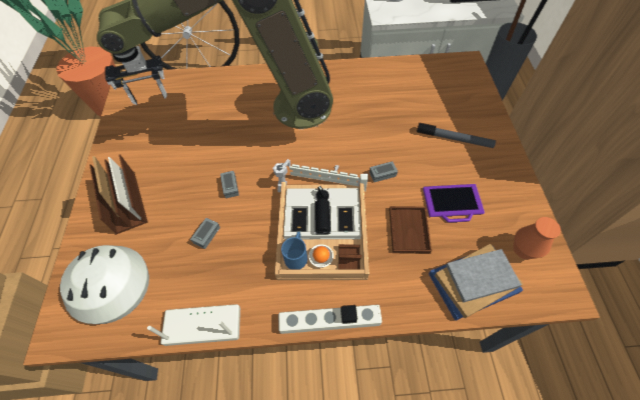

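```bash
cat > h.py <<'E'
import numpy as np, cv2
from cell import manip,cams,job
from scipy.spatial.transform import Rotation as Ro
def shot(n,name=None):
    c=cams.camera(n); c["M"]=np.array(c["world_to_cam"])
    if name: cv2.imwrite(f"pics/{name}.png",c["image"][:,:,::-1])
    return c
def unp(c,uv,z):
    uv=np.atleast_2d(np.asarray(uv,float)); R=c["M"][:3,:3]; o=-R.T@c["M"][:3,3]
    d=np.c_[(uv[:,0]-c["cx"])/c["fx"],(uv[:,1]-c["cy"])/c["fy"],np.ones(len(uv))]@R
    return o+d*((z-o[2])/d[:,2])[:,None]
def proj(c,P):
    q=np.atleast_2d(P)@c["M"][:3,:3].T+c["M"][:3,3]
    return np.c_[q[:,0]/q[:,2]*c["fx"]+c["cx"],q[:,1]/q[:,2]*c["fy"]+c["cy"]]
def st(): return manip.read_state()
def go(x,y,z,yaw=None,s=None):
    """tool-frame shift (in units of 40 mm) and turn (units of 10 deg) to reach target, tool down"""
    s=s or st(); R=Ro.from_euler('xyz',s["eef_rot"]).as_matrix()
    d=R.T@(np.array([x,y,z])-s["eef_pos"])/40
    out=dict(d=d.round(2).tolist())
    if yaw is not None:
        Rt=Ro.from_euler('xyz',[np.pi,0,yaw]).as_matrix()
        out["turn"]=(np.degrees(Ro.from_matrix(R.T@Rt).as_rotvec())/10).round(2).tolist()
        Rd=Ro.from_euler('xyz',[np.pi,0,yaw]).as_matrix()
        out["d_after_turn"]=(Rd.T@(np.array([x,y,z])-s["eef_pos"])/40).round(2).tolist()
    return out
def masks(c,z,cond,amin=100):
    hsv=cv2.cvtColor(c["image"],cv2.COLOR_RGB2HSV).astype(int)
    m=cond(hsv[...,0],hsv[...,1],hsv[...,2]).astype(np.uint8)
    cs,_=cv2.findContours(m,cv2.RETR_EXTERNAL,cv2.CHAIN_APPROX_NONE); r=[]
    for k in cs:
        if cv2.contourArea(k)<amin: continue
        w=unp(c,k[:,0,:],z)[:,:2].astype(np.float32)
        (cx,cy),(a,b),t=cv2.minAreaRect(w)
        if a<b: a,b,t=b,a,t+90
        r.append((round(cx,1),round(cy,1),round(a,1),round(b,1),round((t+90)%180-90,1),k[:,0,:].mean(0).round().tolist()))
    return r
E
python3 - <<'E'
from h import *
c=shot("top")
print("cam",(-c["M"][:3,:3].T@c["M"][:3,3]).round())
for r in masks(c,36,lambda h,s,v:(s<70)&(v>50)&(v<170),150): print(r)
im=c["image"][110:300,200:400]
cv2.imwrite("pics/crop1.png",cv2.resize(im,None,fx=3.1,fy=3.1,interpolation=cv2.INTER_CUBIC)[:,:,::-1])
# corner guesses of cubby top
for n,uv,z in [("cub TL",(281,124),60),("TR",(388,132),60),("caseL",(327,200),80),("switch",(325,235),60),("collar",(381,270),60),("gatehinge",(265,252),60),("tray",(219,184),20)]: print(n,unp(c,uv,z).round(0))
E
```

```text
cam [ 421.   87. 1231.]
(102.7, -126.6, 214.6, 49.9, 88.5, [391.0, 385.0])
(228.7, 580.6, 136.7, 30.6, 68.7, [114.0, 331.0])
(378.2, 282.6, 93.0, 49.4, -77.0, [234.0, 273.0])
(386.9, -278.0, 91.6, 55.5, 11.3, [449.0, 273.0])
(413.1, -680.9, 230.3, 51.1, 21.3, [600.0, 265.0])
(563.7, -32.5, 98.9, 57.1, -4.4, [356.0, 205.0])
(580.0, -347.3, 94.8, 54.0, -29.9, [473.0, 201.0])
(575.2, 123.5, 99.9, 57.2, -4.5, [297.0, 199.0])
(539.9, 41.0, 188.9, 70.2, -2.6, [329.0, 213.0])
(701.1, -40.5, 131.1, 95.1, -39.6, [357.0, 156.0])
(727.6, -651.0, 278.7, 213.3, -69.0, [584.0, 150.0])
(893.6, 40.4, 295.9, 64.1, 89.9, [330.0, 89.0])
(818.1, 501.2, 237.1, 179.7, -72.7, [163.0, 115.0])
(859.9, -377.0, 298.3, 108.2, -61.5, [481.0, 100.0])
cub TL [[772. 171.  60.]]
TR [[ 757. -114.   60.]]
caseL [[568.  46.  80.]]
switch [[480.  49.  60.]]
collar [[393. -95.  60.]]
gatehinge [[434. 202.  60.]]
tray [[614. 335.  20.]]
```

View pics/crop1.png

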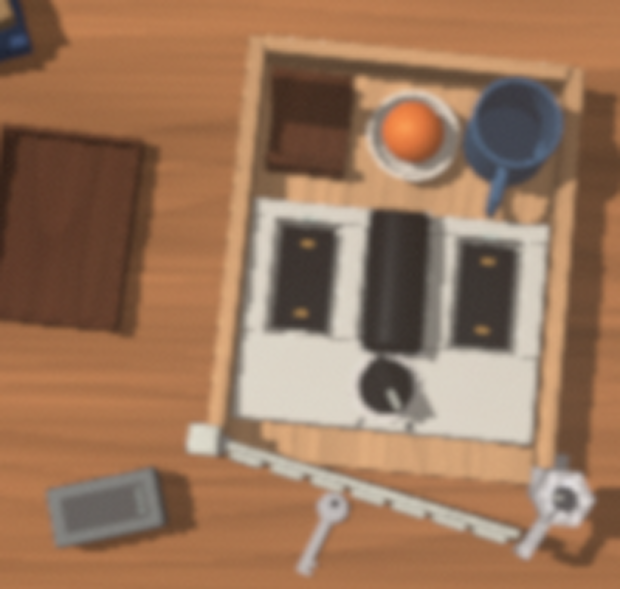

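Run:
```python
from h import *
c=shot("wrist"); s=st(); R=Ro.from_euler('xyz',s["eef_rot"]).as_matrix()
o=-c["M"][:3,:3].T@c["M"][:3,3]
print("cam in tool",(R.T@(o-s["eef_pos"])).round(1),"axis",(R.T@c["M"][2,:3]).round(3))
c=shot("top")
print("tray",unp(c,[(201,151),(246,156),(240,217),(194,212)],20).round(0)[:,:2].tolist())
print(go(480,46,330,-0.07))
```

```text
cam in tool [  78.8    0.6 -198.5] axis [-0.269  0.001  0.963]
tray [[703.0, 387.0], [692.0, 266.0], [526.0, 275.0], [537.0, 398.0]]
{'d': [11.93, -12.04, -3.61], 'turn': [-0.0, 0.0, 1.76], 'd_after_turn': [7.73, -15.09, -3.62]}
```

Emit:
{"name": "jog_arm", "arguments": {
  "commands": [
    {"dz": -1, "az": 0.88},
    {"dz": -1, "az": 0.88},
    {"dx": 0.48, "dy": -0.94, "dz": -0.8},
    {"dx": 0.48, "dy": -0.94, "dz": -0.8},
    {"dx": 0.48, "dy": -0.94},
    {"dx": 0.48, "dy": -0.94},
    {"dx": 0.48, "dy": -0.94},
    {"dx": 0.48, "dy": -0.94},
    {"dx": 0.48, "dy": -0.94},
    {"dx": 0.48, "dy": -0.94}
  ]
}}

```text
schema error: expected keys dx, dy, dz, ax, ay, az, gripper
```

Emit:
{"name": "jog_arm", "arguments": {
  "commands": [
    {"dx": 0.48, "dy": -0.94},
    {"dx": 0.48, "dy": -0.94},
    {"dx": 0.48, "dy": -0.94},
    {"dx": 0.48, "dy": -0.94},
    {"dx": 0.48, "dy": -0.94},
    {"dx": 0.48, "dy": -0.94},
    {"dx": 0.48, "dy": -0.94},
    {"dx": 0.48, "dy": -0.94},
    {}
  ]
}}

```text
schema error: expected keys dx, dy, dz, ax, ay, az, gripper
```

Run:
```python
from h import *
s=st(); print(s["clock"],s["eef_pos"].round(1),s["eef_rot"].round(3))
c=shot("wrist","w1")
```

```text
0.3 [ 129.5 -534.4  185.4] [-3.141 -0.     0.238]
```

View pics/w1.png

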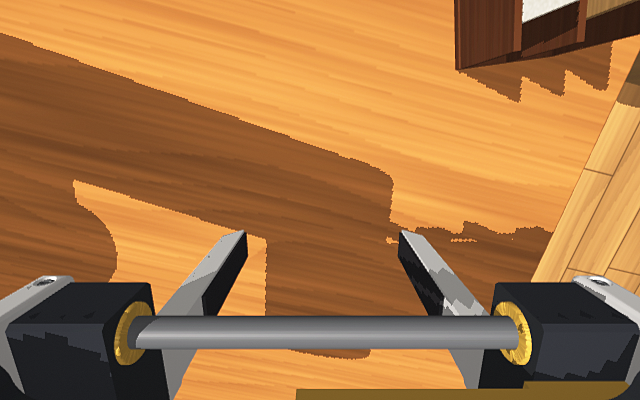

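All seven keys are needed per row. The picture only shows empty table beyond the open fingers (tips at about (245,232) and (400,232)); I'll resend the move.

Emit:
{"name": "jog_arm", "arguments": {
  "commands": [
    {"dx": 0, "dy": 0, "dz": -1, "ax": 0, "ay": 0, "az": 0.88, "gripper": 0},
    {"dx": 0, "dy": 0, "dz": -1, "ax": 0, "ay": 0, "az": 0.88, "gripper": 0},
    {"dx": 0.48, "dy": -0.94, "dz": -0.8, "ax": 0, "ay": 0, "az": 0, "gripper": 0},
    {"dx": 0.48, "dy": -0.94, "dz": -0.8, "ax": 0, "ay": 0, "az": 0, "gripper": 0},
    {"dx": 0.48, "dy": -0.94, "dz": 0, "ax": 0, "ay": 0, "az": 0, "gripper": 0},
    {"dx": 0.48, "dy": -0.94, "dz": 0, "ax": 0, "ay": 0, "az": 0, "gripper": 0},
    {"dx": 0.48, "dy": -0.94, "dz": 0, "ax": 0, "ay": 0, "az": 0, "gripper": 0},
    {"dx": 0.48, "dy": -0.94, "dz": 0, "ax": 0, "ay": 0, "az": 0, "gripper": 0},
    {"dx": 0.48, "dy": -0.94, "dz": 0, "ax": 0, "ay": 0, "az": 0, "gripper": 0},
    {"dx": 0.48, "dy": -0.94, "dz": 0, "ax": 0, "ay": 0, "az": 0, "gripper": 0}
  ]
}}

```text
clock: 1.6
eef_pos: [304.1, -243.8, 329.6]
eef_rot: [3.141, -0.0, -0.07]
wrist_force: [-0.1, -0.7, -0.6]
finger_gap: 94.4
finger_force: 0.0
```

Emit:
{"name": "jog_arm", "arguments": {
  "commands": [
    {"dx": 0.48, "dy": -0.94, "dz": 0, "ax": 0, "ay": 0, "az": 0, "gripper": 0},
    {"dx": 0.48, "dy": -0.94, "dz": 0, "ax": 0, "ay": 0, "az": 0, "gripper": 0},
    {"dx": 0.48, "dy": -0.94, "dz": 0, "ax": 0, "ay": 0, "az": 0, "gripper": 0},
    {"dx": 0.48, "dy": -0.94, "dz": 0, "ax": 0, "ay": 0, "az": 0, "gripper": 0},
    {"dx": 0.48, "dy": -0.94, "dz": 0, "ax": 0, "ay": 0, "az": 0, "gripper": 0},
    {"dx": 0.48, "dy": -0.94, "dz": 0, "ax": 0, "ay": 0, "az": 0, "gripper": 0},
    {"dx": 0.48, "dy": -0.94, "dz": 0, "ax": 0, "ay": 0, "az": 0, "gripper": 0},
    {"dx": 0.48, "dy": -0.94, "dz": 0, "ax": 0, "ay": 0, "az": 0, "gripper": 0},
    {"dx": 0, "dy": 0, "dz": 0, "ax": 0, "ay": 0, "az": 0, "gripper": 0}
  ]
}}

```text
clock: 2.72
eef_pos: [478.2, 46.1, 328.9]
eef_rot: [-3.142, 0.001, -0.067]
wrist_force: [-0.6, -0.1, 0.4]
finger_gap: 94.1
finger_force: 0.0
```

Run:
```python
from h import *
s=st(); print(s["clock"],s["eef_pos"].round(1),s["eef_rot"].round(3))
c=shot("wrist","w2")
```

```text
2.725 [478.2  46.1 328.9] [-3.142e+00  1.000e-03 -6.700e-02]
```

View pics/w2.png

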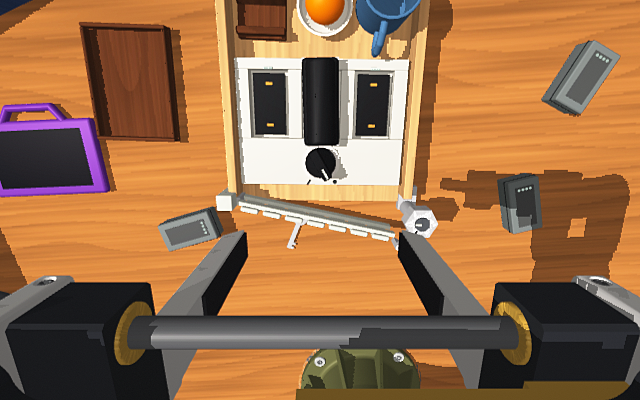

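The wrist view shows the cradles at about (269,103) and (374,103), the case at (320,100), switch (320,163), collar (418,222), gate hinge (225,203), tray centre (132,82), and packs at (190,230), (521,203) and (582,77). Now measuring.

Run:
```python
from h import *
c=shot("wrist")
dark=lambda h,s,v:(v<85)
print("dark z40");[print(r) for r in masks(c,40,dark,300) if r[5][1]<190]
print("case z60");[print(r) for r in masks(c,60,dark,300) if 300<r[5][0]<340 and r[5][1]<190]
print("white z40");[print(r) for r in masks(c,40,lambda h,s,v:(v>185)&(s<40),300) if r[5][1]<240]
print("packs z36");[print(r) for r in masks(c,36,lambda h,s,v:(v>50)&(v<190)&(s<60),300) if r[5][1]<250]
print("brown tray z20");[print(r) for r in masks(c,20,lambda h,s,v:(v<135)&(s>80)&(v>40),1500) if r[5][0]<250]
print("tray corners",unp(c,[(80,22),(173,28),(186,142),(97,138)],20).round(0)[:,:2].tolist())
print(go(569,46,52,-0.07))
```

```text
dark z40
(482.1, 48.5, 48.3, 47.3, -23.8, [320.0, 165.0])
(518.2, 486.3, 146.1, 88.5, 88.7, [43.0, 159.0])
(563.1, -34.9, 87.9, 47.5, -4.4, [371.0, 104.0])
(575.2, 118.0, 87.3, 47.5, -4.6, [269.0, 103.0])
(572.1, 42.5, 125.7, 53.5, -3.2, [320.0, 101.0])
(615.8, 316.3, 159.3, 125.8, -5.6, [131.0, 75.0])
(688.6, 117.5, 70.5, 50.4, 84.3, [261.0, 19.0])
case z60
(485.2, 48.1, 46.4, 45.4, -23.8, [320.0, 165.0])
(571.5, 42.3, 120.5, 51.3, -3.2, [320.0, 101.0])
white z40
(373.2, -112.8, 51.4, 45.4, 68.3, [420.0, 223.0])
(362.0, 67.3, 263.2, 63.2, 74.0, [314.0, 223.0])
(541.4, 41.8, 248.1, 187.4, 85.4, [322.0, 120.0])
(680.8, 35.0, 74.8, 34.3, 70.6, [316.0, 22.0])
packs z36
(384.7, 273.9, 103.6, 53.8, -77.0, [192.0, 229.0])
(394.6, 77.8, 296.7, 35.3, 73.2, [304.0, 211.0])
(392.5, -274.6, 101.4, 64.1, 11.2, [519.0, 202.0])
(546.7, 462.7, 91.9, 33.6, 86.1, [53.0, 138.0])
(563.6, -36.1, 98.9, 58.3, -4.6, [370.0, 104.0])
(576.9, 119.7, 101.2, 59.5, -4.6, [268.0, 107.0])
(560.0, 14.8, 135.5, 59.9, -25.3, [337.0, 112.0])
(581.4, -343.2, 100.5, 67.3, -29.8, [578.0, 77.0])
brown tray z20
(575.9, 330.2, 254.9, 155.3, -5.8, [132.0, 97.0])
tray corners [[709.0, 383.0], [692.0, 249.0], [527.0, 261.0], [543.0, 402.0]]
{'d': [2.28, -0.2, 6.93], 'turn': [0.0, 0.0, 0.01], 'd_after_turn': [2.28, -0.2, 6.93]}
```

Emit:
{"name": "jog_arm", "arguments": {
  "commands": [
    {"dx": 0.57, "dy": -0.04, "dz": 1, "ax": 0, "ay": 0, "az": 0, "gripper": 0},
    {"dx": 0.57, "dy": -0.04, "dz": 1, "ax": 0, "ay": 0, "az": 0, "gripper": 0},
    {"dx": 0.57, "dy": -0.04, "dz": 1, "ax": 0, "ay": 0, "az": 0, "gripper": 0},
    {"dx": 0.57, "dy": -0.02, "dz": 1, "ax": 0, "ay": 0, "az": 0, "gripper": 0},
    {"dx": 0, "dy": 0, "dz": 1, "ax": 0, "ay": 0, "az": 0, "gripper": 0},
    {"dx": 0, "dy": 0, "dz": 1, "ax": 0, "ay": 0, "az": 0, "gripper": 0},
    {"dx": 0, "dy": 0, "dz": 0.6, "ax": 0, "ay": 0, "az": 0, "gripper": 0},
    {"dx": 0, "dy": 0, "dz": 0.3, "ax": 0, "ay": 0, "az": 0, "gripper": 0},
    {"dx": 0, "dy": 0, "dz": 0, "ax": 0, "ay": 0, "az": 0, "gripper": 0}
  ],
  "squeeze": 20
}}

```text
clock: 3.95
eef_pos: [569.0, 43.0, 53.7]
eef_rot: [3.142, 0.0, -0.07]
wrist_force: [-0.3, 0.5, -0.4]
finger_gap: 94.0
finger_force: 0.0
```

Emit:
{"name": "jog_arm", "arguments": {
  "commands": [
    {"dx": 0, "dy": 0, "dz": 0, "ax": 0, "ay": 0, "az": 0, "gripper": 1},
    {"dx": 0, "dy": 0, "dz": 0, "ax": 0, "ay": 0, "az": 0, "gripper": 1},
    {"dx": 0, "dy": 0, "dz": 0, "ax": 0, "ay": 0, "az": 0, "gripper": 1},
    {"dx": 0, "dy": 0, "dz": 0, "ax": 0, "ay": 0, "az": 0, "gripper": 1}
  ],
  "squeeze": 20
}}

```text
clock: 4.45
eef_pos: [569.2, 43.6, 53.7]
eef_rot: [-3.142, -0.0, -0.069]
wrist_force: [0.3, -0.2, 0.4]
finger_gap: 57.5
finger_force: 0.0
```

Emit:
{"name": "jog_arm", "arguments": {
  "commands": [
    {"dx": 0, "dy": 0, "dz": 0, "ax": 0, "ay": 0, "az": 0, "gripper": 1},
    {"dx": 0, "dy": 0, "dz": 0, "ax": 0, "ay": 0, "az": 0, "gripper": 1},
    {"dx": 0, "dy": 0, "dz": -0.5, "ax": 0, "ay": 0, "az": 0, "gripper": 1},
    {"dx": 0, "dy": 0, "dz": -1, "ax": 0, "ay": 0, "az": 0, "gripper": 1},
    {"dx": 0, "dy": 0, "dz": -1, "ax": 0, "ay": 0, "az": 0, "gripper": 1}
  ]
}}

```text
clock: 5.08
eef_pos: [568.9, 43.6, 154.6]
eef_rot: [3.142, 0.001, -0.069]
wrist_force: [0.5, 0.1, -0.0]
finger_gap: 7.5
finger_force: 0.0
```

Run:
```python
from h import *
s=st();print(s["finger_gap"],s["finger_force"],s["wrist_force"]);print(go(616,328,20,-0.07))
```

```text
7.4801607663483605 0.0 [ 0.49365907  0.08824101 -0.02532222]
{'d': [0.68, -7.17, 3.36], 'turn': [0.0, 0.0, 0.0], 'd_after_turn': [0.68, -7.17, 3.36]}
```

Run:
```python
from h import *
c=shot("top"); w=shot("wrist")
a=cv2.resize(c["image"][100:300,190:400],None,fx=2,fy=2); b=cv2.resize(w["image"],None,fx=.6,fy=.6)
o=np.zeros((400,420+384,3),np.uint8); o[:,:420]=a; o[:240,420:]=b
cv2.imwrite("pics/c3.png",o[:,:800,::-1])
```

```text
(no output)
```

View pics/c3.png

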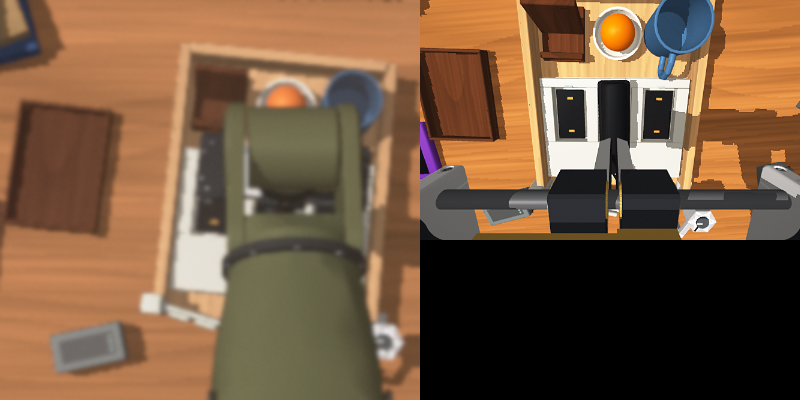

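The case still sits in place (composite, at (614,130)), with the shut fingers centred on it. I lifted before the grip was confirmed, so I'll retry and check the grip before lifting.

Emit:
{"name": "jog_arm", "arguments": {
  "commands": [
    {"dx": 0, "dy": 0, "dz": 0, "ax": 0, "ay": 0, "az": 0, "gripper": 0},
    {"dx": 0, "dy": 0, "dz": 0, "ax": 0, "ay": 0, "az": 0, "gripper": 0},
    {"dx": 0, "dy": 0, "dz": 0, "ax": 0, "ay": 0, "az": 0, "gripper": 0},
    {"dx": 0, "dy": 0, "dz": 0, "ax": 0, "ay": 0, "az": 0, "gripper": 0},
    {"dx": 0, "dy": 0, "dz": 0, "ax": 0, "ay": 0, "az": 0, "gripper": 0},
    {"dx": 0, "dy": 0, "dz": 0, "ax": 0, "ay": 0, "az": 0, "gripper": 0},
    {"dx": 0, "dy": 0, "dz": 0, "ax": 0, "ay": 0, "az": 0, "gripper": 0},
    {"dx": 0, "dy": 0, "dz": 0, "ax": 0, "ay": 0, "az": 0, "gripper": 0}
  ]
}}

```text
clock: 6.18
eef_pos: [569.1, 43.6, 153.6]
eef_rot: [3.142, -0.0, -0.069]
wrist_force: [-0.7, -0.7, -0.6]
finger_gap: 77.7
finger_force: 0.0
```

Emit:
{"name": "jog_arm", "arguments": {
  "commands": [
    {"dx": 0, "dy": 0, "dz": 1, "ax": 0, "ay": 0, "az": 0, "gripper": 0},
    {"dx": 0, "dy": 0, "dz": 1, "ax": 0, "ay": 0, "az": 0, "gripper": 0},
    {"dx": 0, "dy": 0, "dz": 0.4, "ax": 0, "ay": 0, "az": 0, "gripper": 0},
    {"dx": 0, "dy": 0, "dz": 0.15, "ax": 0, "ay": 0, "az": 0, "gripper": 0},
    {"dx": 0, "dy": 0, "dz": 0, "ax": 0, "ay": 0, "az": 0, "gripper": 1},
    {"dx": 0, "dy": 0, "dz": 0, "ax": 0, "ay": 0, "az": 0, "gripper": 1},
    {"dx": 0, "dy": 0, "dz": 0, "ax": 0, "ay": 0, "az": 0, "gripper": 1},
    {"dx": 0, "dy": 0, "dz": 0, "ax": 0, "ay": 0, "az": 0, "gripper": 1},
    {"dx": 0, "dy": 0, "dz": 0, "ax": 0, "ay": 0, "az": 0, "gripper": 1},
    {"dx": 0, "dy": 0, "dz": 0, "ax": 0, "ay": 0, "az": 0, "gripper": 1}
  ]
}}

```text
clock: 7.42
eef_pos: [569.1, 43.6, 51.6]
eef_rot: [3.142, -0.0, -0.069]
wrist_force: [0.4, -0.1, 0.3]
finger_gap: 37.3
finger_force: 0.2
```

Emit:
{"name": "jog_arm", "arguments": {
  "commands": [
    {"dx": 0, "dy": 0, "dz": 0, "ax": 0, "ay": 0, "az": 0, "gripper": 1}
  ]
}}

```text
clock: 7.55
eef_pos: [569.1, 43.5, 51.5]
eef_rot: [3.141, -0.0, -0.069]
wrist_force: [-0.4, -0.7, -0.2]
finger_gap: 35.2
finger_force: 17.5
```

Run:
```python
from h import *
w=shot("wrist"); s=shot("scene")
a=w["image"][0:260,120:520]; b=cv2.resize(s["image"][150:300,250:400],None,fx=2.6,fy=2.6,interpolation=cv2.INTER_CUBIC)
o=np.zeros((390,800,3),np.uint8); o[:260,:400]=a; o[:,400:790]=b
cv2.imwrite("pics/c4.png",o[:,:,::-1])
```

```text
(no output)
```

View pics/c4.png

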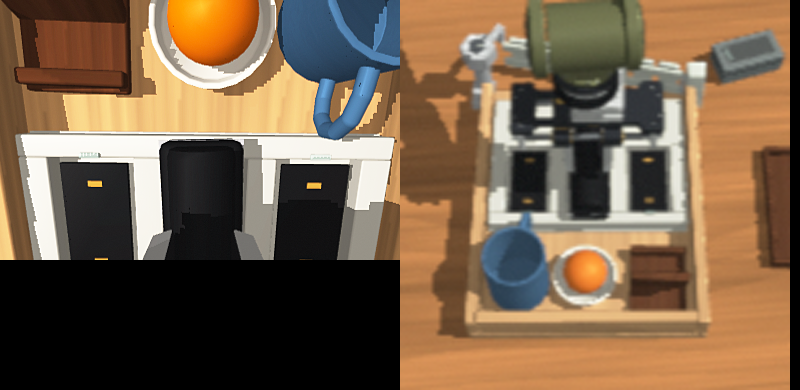

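The wrist crop shows the case between the fingers, whose tips are at about (170,235) and (235,235) in the crop. I'll lift a little and check.

Emit:
{"name": "jog_arm", "arguments": {
  "commands": [
    {"dx": 0, "dy": 0, "dz": 0, "ax": 0, "ay": 0, "az": 0, "gripper": 1},
    {"dx": 0, "dy": 0, "dz": -0.2, "ax": 0, "ay": 0, "az": 0, "gripper": 1},
    {"dx": 0, "dy": 0, "dz": -0.2, "ax": 0, "ay": 0, "az": 0, "gripper": 1},
    {"dx": 0, "dy": 0, "dz": 0, "ax": 0, "ay": 0, "az": 0, "gripper": 1}
  ]
}}

```text
clock: 8.15
eef_pos: [569.5, 43.7, 68.5]
eef_rot: [-3.141, -0.002, -0.069]
wrist_force: [-0.2, 0.3, -1.4]
finger_gap: 35.4
finger_force: 17.3
```

Run:
```python
from h import *
s=st(); print(s["finger_gap"],s["finger_force"],s["wrist_force"],s["eef_pos"])
w=shot("wrist")
[print(r) for r in masks(w,50,lambda h,s,v:(v<85),300) if r[5][1]<190]
```

```text
35.37525596744797 17.275642454624176 [-0.20581408  0.3258567  -1.35667176] [569.54814597  43.66180993  68.54956927]
(618.2, 240.1, 146.2, 24.4, -5.5, [41.0, 163.0])
(667.0, -56.9, 61.1, 10.4, -82.3, [464.0, 75.0])
(693.0, 115.0, 76.8, 56.0, 86.0, [202.0, 51.0])
```

Emit:
{"name": "jog_arm", "arguments": {
  "commands": [
    {"dx": 0, "dy": 0, "dz": -0.8, "ax": 0, "ay": 0, "az": 0, "gripper": 1},
    {"dx": 0, "dy": 0, "dz": -0.8, "ax": 0, "ay": 0, "az": 0, "gripper": 1},
    {"dx": 0.08, "dy": -0.89, "dz": 0, "ax": 0, "ay": 0, "az": 0, "gripper": 1},
    {"dx": 0.08, "dy": -0.89, "dz": 0, "ax": 0, "ay": 0, "az": 0, "gripper": 1},
    {"dx": 0.08, "dy": -0.89, "dz": 0, "ax": 0, "ay": 0, "az": 0, "gripper": 1},
    {"dx": 0.08, "dy": -0.89, "dz": 0, "ax": 0, "ay": 0, "az": 0, "gripper": 1},
    {"dx": 0.08, "dy": -0.89, "dz": 0, "ax": 0, "ay": 0, "az": 0, "gripper": 1},
    {"dx": 0.08, "dy": -0.89, "dz": 0, "ax": 0, "ay": 0, "az": 0, "gripper": 1},
    {"dx": 0.08, "dy": -0.89, "dz": 0, "ax": 0, "ay": 0, "az": 0, "gripper": 1},
    {"dx": 0.08, "dy": -0.89, "dz": 0, "ax": 0, "ay": 0, "az": 0, "gripper": 1}
  ]
}}

```text
clock: 9.45
eef_pos: [614.3, 327.1, 131.1]
eef_rot: [3.141, 0.001, -0.069]
wrist_force: [0.5, -0.4, -0.3]
finger_gap: 35.4
finger_force: 17.3
```

Run:
```python
from h import *
s=st(); print(s["finger_gap"],s["finger_force"],s["wrist_force"],s["eef_pos"]); print(go(616,328,19,-0.07))
c=shot("wrist","w5");
```

```text
35.36265339773234 17.277989387512207 [ 0.506061   -0.44744814 -0.30976334] [614.31638643 327.05875748 131.14966947]
{'d': [0.04, -0.03, 2.8], 'turn': [0.0, 0.0, 0.0], 'd_after_turn': [0.04, -0.03, 2.8]}
```

View pics/w5.png

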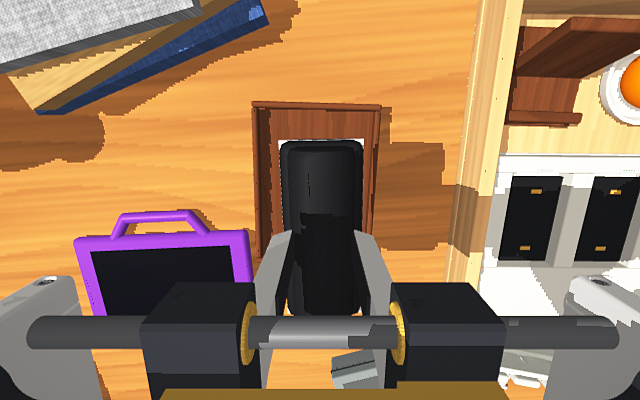

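Emit:
{"name": "jog_arm", "arguments": {
  "commands": [
    {"dx": 0.05, "dy": 0, "dz": 0.8, "ax": 0, "ay": 0, "az": 0, "gripper": 1},
    {"dx": 0, "dy": 0, "dz": 0.8, "ax": 0, "ay": 0, "az": 0, "gripper": 1},
    {"dx": 0, "dy": 0, "dz": 0.7, "ax": 0, "ay": 0, "az": 0, "gripper": 1},
    {"dx": 0, "dy": 0, "dz": 0.25, "ax": 0, "ay": 0, "az": 0, "gripper": 1},
    {"dx": 0, "dy": 0, "dz": 0.2, "ax": 0, "ay": 0, "az": 0, "gripper": 1},
    {"dx": 0, "dy": 0, "dz": 0, "ax": 0, "ay": 0, "az": 0, "gripper": 1}
  ]
}}

```text
clock: 10.25
eef_pos: [616.5, 325.9, 21.8]
eef_rot: [-3.141, -0.0, -0.069]
wrist_force: [0.5, 0.2, -0.5]
finger_gap: 35.6
finger_force: 17.3
```

Emit:
{"name": "jog_arm", "arguments": {
  "commands": [
    {"dx": 0, "dy": 0, "dz": 0.06, "ax": 0, "ay": 0, "az": 0, "gripper": 1},
    {"dx": 0, "dy": 0, "dz": 0.05, "ax": 0, "ay": 0, "az": 0, "gripper": 1},
    {"dx": 0, "dy": 0, "dz": 0, "ax": 0, "ay": 0, "az": 0, "gripper": 1}
  ]
}}

```text
clock: 10.62
eef_pos: [616.6, 326.0, 17.6]
eef_rot: [-3.141, -0.001, -0.069]
wrist_force: [0.3, 1.0, -0.4]
finger_gap: 35.4
finger_force: 17.7
```

Emit:
{"name": "jog_arm", "arguments": {
  "commands": [
    {"dx": 0, "dy": 0, "dz": 0.03, "ax": 0, "ay": 0, "az": 0, "gripper": 0.22},
    {"dx": 0, "dy": 0, "dz": 0, "ax": 0, "ay": 0, "az": 0, "gripper": 0.22},
    {"dx": 0, "dy": 0, "dz": 0, "ax": 0, "ay": 0, "az": 0, "gripper": 0.22},
    {"dx": 0, "dy": 0, "dz": 0, "ax": 0, "ay": 0, "az": 0, "gripper": 0.22},
    {"dx": 0, "dy": 0, "dz": 0, "ax": 0, "ay": 0, "az": 0, "gripper": 0.22},
    {"dx": 0, "dy": 0, "dz": 0, "ax": 0, "ay": 0, "az": 0, "gripper": 0.22},
    {"dx": 0, "dy": 0, "dz": -1, "ax": 0, "ay": 0, "az": 0, "gripper": 0.22},
    {"dx": 0, "dy": 0, "dz": -1, "ax": 0, "ay": 0, "az": 0, "gripper": 0},
    {"dx": -0.5, "dy": 0, "dz": -1, "ax": 0, "ay": 0, "az": 0, "gripper": 0},
    {"dx": -1, "dy": 0, "dz": -1, "ax": 0, "ay": 0, "az": 0, "gripper": 0}
  ]
}}

```text
clock: 11.88
eef_pos: [556.3, 329.6, 176.8]
eef_rot: [3.142, -0.0, -0.07]
wrist_force: [0.0, 0.1, -0.7]
finger_gap: 93.5
finger_force: 0.0
```

Emit:
{"name": "jog_arm", "arguments": {
  "commands": [
    {"dx": -1, "dy": 0, "dz": -0.6, "ax": 0, "ay": 0, "az": 0, "gripper": 0},
    {"dx": -1, "dy": 0, "dz": 0, "ax": 0, "ay": 0, "az": 0, "gripper": 0},
    {"dx": -1, "dy": 0, "dz": 0, "ax": 0, "ay": 0, "az": 0, "gripper": 0},
    {"dx": 0, "dy": 0, "dz": 0, "ax": 0, "ay": 0, "az": 0, "gripper": 0}
  ]
}}

```text
clock: 12.38
eef_pos: [435.2, 338.7, 200.8]
eef_rot: [-3.141, -0.001, -0.068]
wrist_force: [1.6, 0.1, 0.7]
finger_gap: 94.1
finger_force: 0.0
```

Run:
```python
from h import *
s=st(); print(s["eef_pos"]); c=shot("wrist","w6");
```

```text
[435.19186155 338.71469275 200.75476911]
```

View pics/w6.png

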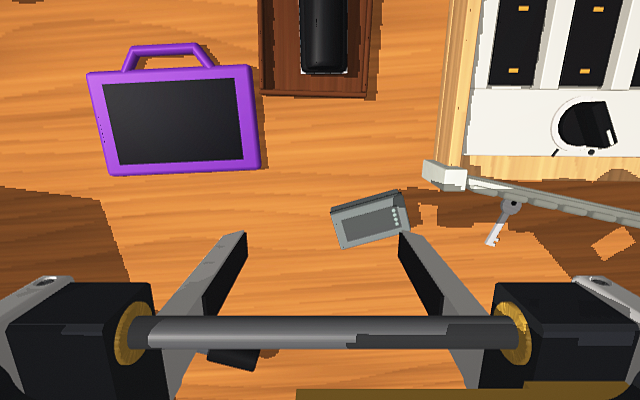

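The case lies in the tray (seen at (325,40)). Pack 1 is at (368,220), and the key and gate look undisturbed. Next I line up over pack 1 with the camera straight above it.

Emit:
{"name": "jog_arm", "arguments": {
  "commands": [
    {"dx": -0.19, "dy": 0.85, "dz": 0.44, "ax": 0, "ay": 0, "az": -0.97, "gripper": 0},
    {"dx": 0, "dy": 0, "dz": 0, "ax": 0, "ay": 0, "az": -0.97, "gripper": 0},
    {"dx": 0, "dy": 0, "dz": 0, "ax": 0, "ay": 0, "az": -0.97, "gripper": 0},
    {"dx": 0, "dy": 0, "dz": 0, "ax": 0, "ay": 0, "az": -0.97, "gripper": 0},
    {"dx": 0, "dy": 0, "dz": 0, "ax": 0, "ay": 0, "az": -0.97, "gripper": 0},
    {"dx": 0, "dy": 0, "dz": 0, "ax": 0, "ay": 0, "az": -0.97, "gripper": 0},
    {"dx": 0, "dy": 0, "dz": 0, "ax": 0, "ay": 0, "az": -0.97, "gripper": 0},
    {"dx": 0, "dy": 0, "dz": 0, "ax": 0, "ay": 0, "az": -0.97, "gripper": 0},
    {"dx": 0, "dy": 0, "dz": 0, "ax": 0, "ay": 0, "az": -0.97, "gripper": 0},
    {"dx": 0, "dy": 0, "dz": 0, "ax": 0, "ay": 0, "az": -0.97, "gripper": 0}
  ]
}}

```text
clock: 13.68
eef_pos: [427.9, 304.7, 182.2]
eef_rot: [-3.142, 0.0, 1.628]
wrist_force: [-0.1, -0.2, -0.9]
finger_gap: 94.3
finger_force: 0.0
```

Run:
```python
from h import *
y=np.radians(103); print(st()["eef_rot"],go(378+.225*79,283-.974*79,130,y))
```

```text
[-3.14153967e+00  1.24210684e-04  1.62836391e+00] {'d': [-2.41, -0.94, 1.3], 'turn': [-0.0, 0.0, -0.97], 'd_after_turn': [-2.22, -1.34, 1.3]}
```

Emit:
{"name": "jog_arm", "arguments": {
  "commands": [
    {"dx": 0, "dy": 0, "dz": 0, "ax": 0, "ay": 0, "az": -0.97, "gripper": 0},
    {"dx": -0.74, "dy": -0.45, "dz": 0.43, "ax": 0, "ay": 0, "az": 0, "gripper": 0},
    {"dx": -0.74, "dy": -0.45, "dz": 0.43, "ax": 0, "ay": 0, "az": 0, "gripper": 0},
    {"dx": -0.74, "dy": -0.45, "dz": 0.43, "ax": 0, "ay": 0, "az": 0, "gripper": 0},
    {"dx": 0, "dy": 0, "dz": 0, "ax": 0, "ay": 0, "az": 0, "gripper": 0}
  ]
}}

```text
clock: 14.3
eef_pos: [393.8, 204.7, 130.0]
eef_rot: [-3.14, 0.0, 1.79]
wrist_force: [-0.1, 0.9, -0.4]
finger_gap: 93.8
finger_force: 0.0
```

```bash
cat >> h.py <<'E'
def pack(c,z=36):
    """grey brick near camera nadir: centre, sizes, axis angle (deg)"""
    return [r for r in masks(c,z,lambda h,s,v:(s<60)&(v>25)&(v<215),800) if r[5][1]<200 and 60<r[2]<130]
E
python3 - <<'E'
from h import *
s=st(); print(s["eef_pos"],s["eef_rot"]); c=shot("wrist","w7"); [print(r) for r in pack(c)]
E
```

```text
[393.81644522 204.744551   130.00695534] [-3.13992982e+00  4.54976714e-04  1.79042744e+00]
(608.0, 322.8, 118.9, 50.9, -3.1, [571.0, 110.0])
(379.4, 281.3, 89.7, 48.9, -77.2, [325.0, 110.0])
```

View pics/w7.png

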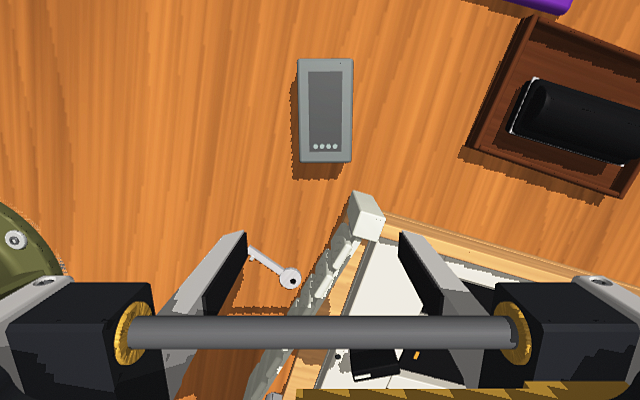

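Pack 1 is clear at (325,110), measuring 90 x 49 mm at the expected angle, so I go and grasp it.

Run:
```python
from h import *
print(go(379.4,281.3,20,1.794))
```

```text
{'d': [1.92, 0.04, 2.77], 'turn': [0.0, -0.0, -0.02], 'd_after_turn': [1.92, 0.05, 2.77]}
```

Emit:
{"name": "jog_arm", "arguments": {
  "commands": [
    {"dx": 0.96, "dy": 0.02, "dz": 0, "ax": 0, "ay": 0, "az": -0.02, "gripper": 0},
    {"dx": 0.96, "dy": 0.02, "dz": 0.2, "ax": 0, "ay": 0, "az": 0, "gripper": 0},
    {"dx": 0, "dy": 0, "dz": 1, "ax": 0, "ay": 0, "az": 0, "gripper": 0},
    {"dx": 0, "dy": 0, "dz": 1, "ax": 0, "ay": 0, "az": 0, "gripper": 0},
    {"dx": 0, "dy": 0, "dz": 0.57, "ax": 0, "ay": 0, "az": 0, "gripper": 0},
    {"dx": 0, "dy": 0, "dz": 0, "ax": 0, "ay": 0, "az": 0, "gripper": 1},
    {"dx": 0, "dy": 0, "dz": 0, "ax": 0, "ay": 0, "az": 0, "gripper": 1},
    {"dx": 0, "dy": 0, "dz": 0, "ax": 0, "ay": 0, "az": 0, "gripper": 1},
    {"dx": 0, "dy": 0, "dz": 0, "ax": 0, "ay": 0, "az": 0, "gripper": 1},
    {"dx": 0, "dy": 0, "dz": 0, "ax": 0, "ay": 0, "az": 0, "gripper": 1}
  ],
  "squeeze": 30
}}

```text
clock: 15.6
eef_pos: [378.4, 281.7, 20.3]
eef_rot: [3.141, -0.0, 1.796]
wrist_force: [-0.8, -0.6, -0.4]
finger_gap: 47.5
finger_force: 0.0
```

Emit:
{"name": "jog_arm", "arguments": {
  "commands": [
    {"dx": 0, "dy": 0, "dz": 0, "ax": 0, "ay": 0, "az": 0, "gripper": 1},
    {"dx": 0, "dy": 0, "dz": 0, "ax": 0, "ay": 0, "az": 0, "gripper": 1},
    {"dx": 0, "dy": 0, "dz": 0, "ax": 0, "ay": 0, "az": 0, "gripper": 1}
  ],
  "squeeze": 30
}}

```text
clock: 15.98
eef_pos: [378.3, 281.6, 20.0]
eef_rot: [3.142, -0.0, 1.796]
wrist_force: [1.0, -0.0, -0.2]
finger_gap: 17.2
finger_force: 0.0
```

Run:
```python
from h import *
s=st(); print(s["finger_gap"],s["finger_force"],s["clock"]); c=shot("wrist","w8"); print(shot("top","t8") and st()["finger_gap"])
```

```text
17.225541397388202 0.0 15.975
9.283220036805577
```

View pics/w8.png

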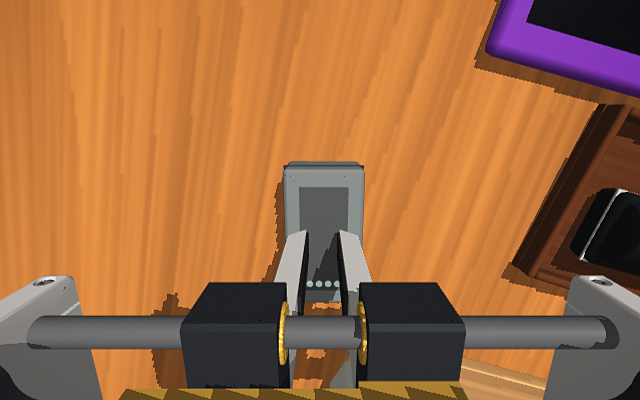

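The picture shows the fingers closed above the pack's top (tips at about (308,232) and (340,232)). The fingertips therefore end some 20 mm short of where the stated nose length puts them. A gentle touch on the pack top (z = 36) will give the true offset.

Emit:
{"name": "jog_arm", "arguments": {
  "commands": [
    {"dx": 0, "dy": 0, "dz": 0.05, "ax": 0, "ay": 0, "az": 0, "gripper": 1},
    {"dx": 0, "dy": 0, "dz": 0, "ax": 0, "ay": 0, "az": 0, "gripper": 1}
  ]
}}

```text
clock: 16.32
eef_pos: [378.2, 281.6, 17.8]
eef_rot: [-3.141, 0.0, 1.796]
wrist_force: [-0.0, 1.2, -0.3]
finger_gap: 0.4
finger_force: 0.0
```

Emit:
{"name": "jog_arm", "arguments": {
  "commands": [
    {"dx": 0, "dy": 0, "dz": 0.05, "ax": 0, "ay": 0, "az": 0, "gripper": 1},
    {"dx": 0, "dy": 0, "dz": 0, "ax": 0, "ay": 0, "az": 0, "gripper": 1}
  ]
}}

```text
clock: 16.58
eef_pos: [378.4, 281.7, 16.4]
eef_rot: [3.141, -0.0, 1.796]
wrist_force: [-2.1, -0.9, 8.5]
finger_gap: 0.3
finger_force: 4.0
```

Emit:
{"name": "jog_arm", "arguments": {
  "commands": [
    {"dx": 0, "dy": 0, "dz": 0.05, "ax": 0, "ay": 0, "az": 0, "gripper": 1},
    {"dx": 0, "dy": 0, "dz": 0, "ax": 0, "ay": 0, "az": 0, "gripper": 1}
  ]
}}

```text
clock: 16.82
eef_pos: [378.5, 281.8, 16.1]
eef_rot: [3.141, -0.0, 1.797]
wrist_force: [-13.3, -9.0, 38.6]
finger_gap: 0.7
finger_force: 19.2
```

Contact came at TCP z ≈ 16.5, so the tips are 19.5 mm behind the TCP (z_tip = TCP + 19.5). I back off, open, and regrasp lower.

Emit:
{"name": "jog_arm", "arguments": {
  "commands": [
    {"dx": 0, "dy": 0, "dz": -0.4, "ax": 0, "ay": 0, "az": 0, "gripper": 0},
    {"dx": 0, "dy": 0, "dz": 0, "ax": 0, "ay": 0, "az": 0, "gripper": 0},
    {"dx": 0, "dy": 0, "dz": 0, "ax": 0, "ay": 0, "az": 0, "gripper": 0},
    {"dx": 0, "dy": 0, "dz": 0, "ax": 0, "ay": 0, "az": 0, "gripper": 0},
    {"dx": 0, "dy": 0, "dz": 0, "ax": 0, "ay": 0, "az": 0, "gripper": 0},
    {"dx": 0, "dy": 0, "dz": 0, "ax": 0, "ay": 0, "az": 0, "gripper": 0},
    {"dx": 0, "dy": 0, "dz": 0, "ax": 0, "ay": 0, "az": 0, "gripper": 0},
    {"dx": 0, "dy": 0, "dz": 0, "ax": 0, "ay": 0, "az": 0, "gripper": 0},
    {"dx": 0, "dy": 0, "dz": 0, "ax": 0, "ay": 0, "az": 0, "gripper": 0},
    {"dx": 0, "dy": 0, "dz": 0, "ax": 0, "ay": 0, "az": 0, "gripper": 0}
  ]
}}

```text
clock: 18.08
eef_pos: [378.2, 281.6, 29.9]
eef_rot: [-3.142, -0.0, 1.796]
wrist_force: [-0.5, 0.2, 1.3]
finger_gap: 93.4
finger_force: 0.0
```

Run:
```python
from h import *
s=st(); print(s["finger_gap"]); c=shot("wrist"); [print(r) for r in masks(c,36,lambda h,s,v:(s<60)&(v>25)&(v<215),200)]
print(go(379.4,281.3,-7.5))
```

```text
93.38015370595635
(355.4, 142.8, 54.1, 15.9, -17.6, [252.0, 389.0])
(269.6, 150.0, 35.3, 17.1, 33.0, [143.0, 365.0])
(218.2, 154.7, 132.3, 102.9, 87.3, [79.0, 338.0])
(575.3, 244.6, 115.5, 93.9, -61.7, [573.0, 335.0])
(391.9, 219.8, 285.7, 138.0, 15.6, [325.0, 326.0])
(571.2, 341.4, 38.7, 13.3, -48.9, [630.0, 211.0])
(378.6, 285.0, 94.1, 48.9, -77.2, [323.0, 226.0])
{'d': [-0.01, 0.03, 0.94]}
```

Emit:
{"name": "jog_arm", "arguments": {
  "commands": [
    {"dx": 0.03, "dy": 0.02, "dz": 0.5, "ax": 0, "ay": 0, "az": 0, "gripper": 0},
    {"dx": 0, "dy": 0, "dz": 0.44, "ax": 0, "ay": 0, "az": 0, "gripper": 0},
    {"dx": 0, "dy": 0, "dz": 0, "ax": 0, "ay": 0, "az": 0, "gripper": 1},
    {"dx": 0, "dy": 0, "dz": 0, "ax": 0, "ay": 0, "az": 0, "gripper": 1},
    {"dx": 0, "dy": 0, "dz": 0, "ax": 0, "ay": 0, "az": 0, "gripper": 1},
    {"dx": 0, "dy": 0, "dz": 0, "ax": 0, "ay": 0, "az": 0, "gripper": 1},
    {"dx": 0, "dy": 0, "dz": 0, "ax": 0, "ay": 0, "az": 0, "gripper": 1},
    {"dx": 0, "dy": 0, "dz": 0, "ax": 0, "ay": 0, "az": 0, "gripper": 1},
    {"dx": 0, "dy": 0, "dz": 0, "ax": 0, "ay": 0, "az": 0, "gripper": 1}
  ],
  "squeeze": 35
}}

```text
clock: 19.25
eef_pos: [378.9, 283.0, -7.4]
eef_rot: [3.141, -0.0, 1.796]
wrist_force: [-0.4, -1.5, 5.2]
finger_gap: 49.9
finger_force: 35.0
```

Emit:
{"name": "jog_arm", "arguments": {
  "commands": [
    {"dx": 0, "dy": 0, "dz": -0.5, "ax": 0, "ay": 0, "az": 0, "gripper": 1},
    {"dx": 0, "dy": 0, "dz": -1, "ax": 0, "ay": 0, "az": 0, "gripper": 1},
    {"dx": 0, "dy": 0, "dz": -1, "ax": 0, "ay": 0, "az": 0, "gripper": 1},
    {"dx": 0, "dy": 0, "dz": -0.5, "ax": 0, "ay": 0, "az": 0, "gripper": 1},
    {"dx": 0, "dy": 0, "dz": 0, "ax": 0, "ay": 0, "az": 0, "gripper": 1}
  ],
  "squeeze": 35
}}

```text
clock: 19.88
eef_pos: [379.2, 283.2, 113.1]
eef_rot: [3.14, -0.001, 1.796]
wrist_force: [-0.4, 0.5, -1.6]
finger_gap: 49.6
finger_force: 35.0
```

Run:
```python
from h import *
print(go(574.5,121,150,np.radians(175.5)))
```

```text
{'d': [-5.05, 3.85, -0.92], 'turn': [0.01, 0.0, -7.26], 'd_after_turn': [-5.19, -3.66, -0.92]}
```

Emit:
{"name": "jog_arm", "arguments": {
  "commands": [
    {"dx": -0.4, "dy": 0.4, "dz": -0.3, "ax": 0, "ay": 0, "az": 0, "gripper": 1},
    {"dx": -0.8, "dy": 0.81, "dz": -0.3, "ax": 0, "ay": 0, "az": 0, "gripper": 1},
    {"dx": -0.8, "dy": 0.81, "dz": -0.32, "ax": 0, "ay": 0, "az": 0, "gripper": 1},
    {"dx": -0.8, "dy": 0.81, "dz": 0, "ax": 0, "ay": 0, "az": 0, "gripper": 1},
    {"dx": -0.8, "dy": 0.81, "dz": 0, "ax": 0, "ay": 0, "az": 0, "gripper": 1},
    {"dx": -0.8, "dy": 0.81, "dz": 0, "ax": 0, "ay": 0, "az": 0, "gripper": 1},
    {"dx": -0.8, "dy": 0.81, "dz": 0, "ax": 0, "ay": 0, "az": 0, "gripper": 1},
    {"dx": -0.42, "dy": 0.4, "dz": 0, "ax": 0, "ay": 0, "az": 0, "gripper": 1},
    {"dx": 0, "dy": 0, "dz": 0, "ax": 0, "ay": 0, "az": -0.9, "gripper": 1},
    {"dx": 0, "dy": 0, "dz": 0, "ax": 0, "ay": 0, "az": -0.9, "gripper": 1}
  ]
}}

```text
clock: 21.12
eef_pos: [649.3, 114.1, 146.4]
eef_rot: [-3.139, -0.001, 2.115]
wrist_force: [-0.5, 0.5, -2.1]
finger_gap: 49.5
finger_force: 35.0
```

Emit:
{"name": "jog_arm", "arguments": {
  "commands": [
    {"dx": 0, "dy": 0, "dz": 0, "ax": 0, "ay": 0, "az": -0.91, "gripper": 1},
    {"dx": 0, "dy": 0, "dz": 0, "ax": 0, "ay": 0, "az": -0.91, "gripper": 1},
    {"dx": 0, "dy": 0, "dz": 0, "ax": 0, "ay": 0, "az": -0.91, "gripper": 1},
    {"dx": 0, "dy": 0, "dz": 0, "ax": 0, "ay": 0, "az": -0.91, "gripper": 1},
    {"dx": 0, "dy": 0, "dz": 0, "ax": 0, "ay": 0, "az": -0.91, "gripper": 1},
    {"dx": 0, "dy": 0, "dz": 0, "ax": 0, "ay": 0, "az": -0.91, "gripper": 1},
    {"dx": 0, "dy": 0, "dz": 0, "ax": 0, "ay": 0, "az": 0, "gripper": 1}
  ]
}}

```text
clock: 22.0
eef_pos: [649.3, 114.4, 147.1]
eef_rot: [-3.141, -0.002, 3.063]
wrist_force: [0.1, 0.0, -1.2]
finger_gap: 50.0
finger_force: 35.0
```

```bash
cat >> h.py <<'E'
def dark(c,z=34):
    return [r for r in masks(c,z,lambda h,s,v:(v<85),500) if r[5][1]<200]
E
python3 - <<'E'
from h import *
s=st(); print(s["eef_pos"],s["eef_rot"],s["finger_gap"]); c=shot("wrist","w9")
[print(r) for r in dark(c)]
print("white");[print(r) for r in masks(c,40,lambda h,s,v:(v>185)&(s<40),300) if r[5][1]<240]
E
```

```text
[649.25626574 114.44288956 147.14695565] [-3.14111479e+00 -2.42263526e-03  3.06252208e+00] 49.99546472270218
(575.5, 119.6, 88.8, 47.8, -4.5, [322.0, 115.0])
(569.3, 42.5, 88.8, 48.4, -4.6, [242.0, 115.0])
(563.1, -35.1, 88.9, 49.8, -4.5, [162.0, 115.0])
(617.9, 319.3, 159.3, 128.6, -6.9, [529.0, 134.0])
(486.8, 44.6, 50.6, 35.4, 85.4, [231.0, 18.0])
white
(549.3, -47.0, 71.1, 70.0, 85.4, [130.0, 90.0])
(544.3, 42.3, 247.8, 146.7, 85.4, [260.0, 69.0])
```

View pics/w9.png

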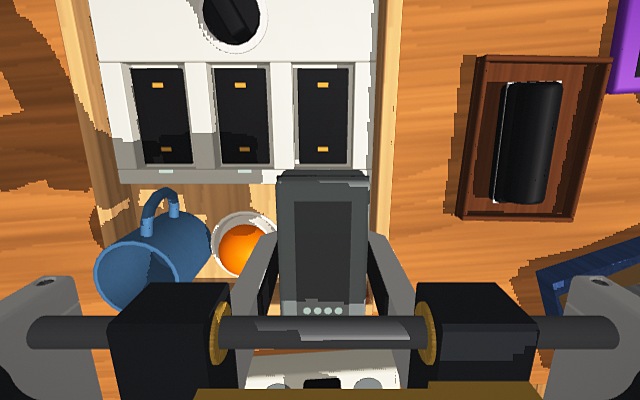

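The plates show at (322,115), (242,115) and (162,115), 77.3 mm apart as expected. The held pack's far end is at about row 175. I'll check its offset in the hand and compute the move.

Run:
```python
from h import *
c=shot("wrist"); g=cv2.cvtColor(c["image"],cv2.COLOR_RGB2GRAY)
print(g[164:192,300:345].mean(1).round().astype(int).tolist())
print(go(575.4,120.0,28,3.063))
```

```text
[162, 149, 130, 111, 125, 130, 49, 58, 61, 62, 58, 43, 47, 63, 60, 62, 75, 93, 98, 71, 75, 77, 78, 77, 77, 77, 78, 77]
{'d': [1.85, -0.01, 3.0], 'turn': [-0.0, -0.01, -0.02], 'd_after_turn': [1.86, -0.01, 3.0]}
```

Emit:
{"name": "jog_arm", "arguments": {
  "commands": [
    {"dx": 0.6, "dy": 0, "dz": 0, "ax": 0, "ay": 0, "az": -0.02, "gripper": 1},
    {"dx": 0.7, "dy": -0.01, "dz": 0, "ax": 0, "ay": 0, "az": 0, "gripper": 1},
    {"dx": 0.57, "dy": 0, "dz": 0.3, "ax": 0, "ay": 0, "az": 0, "gripper": 1},
    {"dx": 0, "dy": 0, "dz": 1, "ax": 0, "ay": 0, "az": 0, "gripper": 1},
    {"dx": 0, "dy": 0, "dz": 1, "ax": 0, "ay": 0, "az": 0, "gripper": 1},
    {"dx": 0, "dy": 0, "dz": 0.4, "ax": 0, "ay": 0, "az": 0, "gripper": 1},
    {"dx": 0, "dy": 0, "dz": 0, "ax": 0, "ay": 0, "az": 0, "gripper": 1}
  ]
}}

```text
clock: 22.98
eef_pos: [574.9, 119.7, 40.7]
eef_rot: [-3.141, -0.001, 3.066]
wrist_force: [0.7, -0.5, -1.5]
finger_gap: 49.5
finger_force: 35.0
```

Emit:
{"name": "jog_arm", "arguments": {
  "commands": [
    {"dx": 0, "dy": 0, "dz": 0.1, "ax": 0, "ay": 0, "az": 0, "gripper": 1},
    {"dx": 0, "dy": 0, "dz": 0.1, "ax": 0, "ay": 0, "az": 0, "gripper": 1},
    {"dx": 0, "dy": 0, "dz": 0.05, "ax": 0, "ay": 0, "az": 0, "gripper": 1},
    {"dx": 0, "dy": 0, "dz": 0, "ax": 0, "ay": 0, "az": 0, "gripper": 1}
  ]
}}

```text
clock: 23.48
eef_pos: [575.1, 119.8, 31.2]
eef_rot: [3.142, 0.0, 3.067]
wrist_force: [1.5, 0.3, -2.0]
finger_gap: 49.6
finger_force: 35.0
```

Emit:
{"name": "jog_arm", "arguments": {
  "commands": [
    {"dx": 0, "dy": 0, "dz": 0.06, "ax": 0, "ay": 0, "az": 0, "gripper": 1},
    {"dx": 0, "dy": 0, "dz": 0.04, "ax": 0, "ay": 0, "az": 0, "gripper": 1},
    {"dx": 0, "dy": 0, "dz": 0, "ax": 0, "ay": 0, "az": 0, "gripper": 1}
  ]
}}

```text
clock: 23.85
eef_pos: [575.0, 119.8, 27.0]
eef_rot: [-3.142, -0.0, 3.067]
wrist_force: [0.7, 0.2, -1.6]
finger_gap: 49.8
finger_force: 35.0
```

Emit:
{"name": "jog_arm", "arguments": {
  "commands": [
    {"dx": 0, "dy": 0, "dz": 0, "ax": 0, "ay": 0, "az": 0, "gripper": 0.33},
    {"dx": 0, "dy": 0, "dz": 0, "ax": 0, "ay": 0, "az": 0, "gripper": 0.33},
    {"dx": 0, "dy": 0, "dz": 0, "ax": 0, "ay": 0, "az": 0, "gripper": 0.33},
    {"dx": 0, "dy": 0, "dz": 0, "ax": 0, "ay": 0, "az": 0, "gripper": 0.33},
    {"dx": 0, "dy": 0, "dz": -0.3, "ax": 0, "ay": 0, "az": 0, "gripper": 0.33},
    {"dx": 0, "dy": 0, "dz": -0.6, "ax": 0, "ay": 0, "az": 0, "gripper": 0.33},
    {"dx": 0, "dy": 0, "dz": 0, "ax": 0, "ay": 0, "az": 0, "gripper": 1},
    {"dx": 0, "dy": 0, "dz": 0, "ax": 0, "ay": 0, "az": 0, "gripper": 1},
    {"dx": 0, "dy": 0, "dz": 0, "ax": 0, "ay": 0, "az": 0, "gripper": 1},
    {"dx": 0, "dy": 0, "dz": 0, "ax": 0, "ay": 0, "az": 0, "gripper": 1}
  ]
}}

```text
clock: 25.1
eef_pos: [574.8, 119.7, 62.6]
eef_rot: [-3.141, -0.001, 3.067]
wrist_force: [0.9, 0.9, 0.4]
finger_gap: 26.4
finger_force: 0.0
```

Emit:
{"name": "jog_arm", "arguments": {
  "commands": [
    {"dx": 0, "dy": 0, "dz": 0, "ax": 0, "ay": 0, "az": 0, "gripper": 1},
    {"dx": 0, "dy": 0, "dz": 0, "ax": 0, "ay": 0, "az": 0, "gripper": 1},
    {"dx": 0, "dy": 0, "dz": 0, "ax": 0, "ay": 0, "az": 0, "gripper": 1},
    {"dx": 0, "dy": 0, "dz": 0, "ax": 0, "ay": 0, "az": 0, "gripper": 1},
    {"dx": 0, "dy": 0, "dz": 0, "ax": 0, "ay": 0, "az": 0, "gripper": 1}
  ]
}}

```text
clock: 25.72
eef_pos: [575.1, 119.8, 63.2]
eef_rot: [-3.142, 0.0, 3.067]
wrist_force: [0.3, 0.4, 0.5]
finger_gap: 0.4
finger_force: 0.0
```

Emit:
{"name": "jog_arm", "arguments": {
  "commands": [
    {"dx": 0, "dy": 0, "dz": 0.15, "ax": 0, "ay": 0, "az": 0, "gripper": 1},
    {"dx": 0, "dy": 0, "dz": 0.15, "ax": 0, "ay": 0, "az": 0, "gripper": 1},
    {"dx": 0, "dy": 0, "dz": 0.05, "ax": 0, "ay": 0, "az": 0, "gripper": 1},
    {"dx": 0, "dy": 0, "dz": 0, "ax": 0, "ay": 0, "az": 0, "gripper": 1}
  ]
}}

```text
clock: 26.22
eef_pos: [575.0, 119.8, 48.9]
eef_rot: [-3.142, -0.0, 3.067]
wrist_force: [-0.7, -0.5, 0.6]
finger_gap: 0.4
finger_force: 0.3
```

Emit:
{"name": "jog_arm", "arguments": {
  "commands": [
    {"dx": 0, "dy": 0, "dz": 0.05, "ax": 0, "ay": 0, "az": 0, "gripper": 1},
    {"dx": 0, "dy": 0, "dz": 0.05, "ax": 0, "ay": 0, "az": 0, "gripper": 1},
    {"dx": 0, "dy": 0, "dz": 0.05, "ax": 0, "ay": 0, "az": 0, "gripper": 1},
    {"dx": 0, "dy": 0, "dz": 0, "ax": 0, "ay": 0, "az": 0, "gripper": 1}
  ]
}}

```text
clock: 26.72
eef_pos: [575.1, 119.8, 43.2]
eef_rot: [-3.142, -0.0, 3.067]
wrist_force: [-2.4, -0.4, 4.9]
finger_gap: 0.4
finger_force: 2.0
```

Emit:
{"name": "jog_arm", "arguments": {
  "commands": [
    {"dx": 0, "dy": 0, "dz": 0.04, "ax": 0, "ay": 0, "az": 0, "gripper": 1},
    {"dx": 0, "dy": 0, "dz": 0.02, "ax": 0, "ay": 0, "az": 0, "gripper": 1},
    {"dx": 0, "dy": 0, "dz": 0, "ax": 0, "ay": 0, "az": 0, "gripper": 1}
  ]
}}

```text
clock: 27.1
eef_pos: [575.2, 119.8, 41.3]
eef_rot: [3.142, 0.0, 3.067]
wrist_force: [-5.2, -0.7, 9.0]
finger_gap: 1.0
finger_force: 4.6
```

Emit:
{"name": "jog_arm", "arguments": {
  "commands": [
    {"dx": 0, "dy": 0, "dz": 0.03, "ax": 0, "ay": 0, "az": 0, "gripper": 1},
    {"dx": 0, "dy": 0, "dz": 0, "ax": 0, "ay": 0, "az": 0, "gripper": 1},
    {"dx": 0, "dy": 0, "dz": 0, "ax": 0, "ay": 0, "az": 0, "gripper": 1}
  ]
}}

```text
clock: 27.48
eef_pos: [575.4, 119.8, 41.2]
eef_rot: [3.141, 0.001, 3.067]
wrist_force: [-8.6, -1.3, 19.0]
finger_gap: 0.3
finger_force: 9.8
```

Stop reached: z stays at 41.2 while the force rises to 19 N, so pack 1 is home. On to pack 2.

Emit:
{"name": "jog_arm", "arguments": {
  "commands": [
    {"dx": 0, "dy": 0, "dz": -0.5, "ax": 0, "ay": 0, "az": 0, "gripper": 1},
    {"dx": 0, "dy": 0, "dz": -0.9, "ax": 0, "ay": 0, "az": 0, "gripper": 0},
    {"dx": 0, "dy": 0, "dz": -0.9, "ax": 0, "ay": 0, "az": 0, "gripper": 0},
    {"dx": 0.2, "dy": -0.97, "dz": 0, "ax": 0, "ay": 0, "az": 0, "gripper": 0},
    {"dx": 0.2, "dy": -0.97, "dz": 0, "ax": 0, "ay": 0, "az": 0, "gripper": 0},
    {"dx": 0.2, "dy": -0.97, "dz": 0, "ax": 0, "ay": 0, "az": 0, "gripper": 0},
    {"dx": 0.2, "dy": -0.97, "dz": 0, "ax": 0, "ay": 0, "az": 0, "gripper": 0},
    {"dx": 0.2, "dy": -0.97, "dz": 0, "ax": 0, "ay": 0, "az": 0, "gripper": 0},
    {"dx": 0.2, "dy": -0.97, "dz": 0, "ax": 0, "ay": 0, "az": 0, "gripper": 0},
    {"dx": 0.2, "dy": -0.97, "dz": 0, "ax": 0, "ay": 0, "az": 0, "gripper": 0}
  ]
}}

```text
clock: 28.72
eef_pos: [498.5, -148.1, 131.4]
eef_rot: [3.142, -0.0, 3.067]
wrist_force: [1.0, -0.3, 0.6]
finger_gap: 87.1
finger_force: 0.0
```

Emit:
{"name": "jog_arm", "arguments": {
  "commands": [
    {"dx": 0.2, "dy": -0.97, "dz": 0, "ax": 0, "ay": 0, "az": 0, "gripper": 0},
    {"dx": 0.2, "dy": -0.97, "dz": 0, "ax": 0, "ay": 0, "az": 0, "gripper": 0},
    {"dx": 0.2, "dy": -0.97, "dz": 0, "ax": 0, "ay": 0, "az": 0, "gripper": 0},
    {"dx": 0, "dy": 0, "dz": 0, "ax": 0, "ay": 0, "az": -0.78, "gripper": 0},
    {"dx": 0, "dy": 0, "dz": 0, "ax": 0, "ay": 0, "az": -0.78, "gripper": 0},
    {"dx": 0, "dy": 0, "dz": 0, "ax": 0, "ay": 0, "az": 0, "gripper": 0}
  ]
}}

```text
clock: 29.48
eef_pos: [466.3, -261.2, 131.3]
eef_rot: [3.141, -0.0, -2.945]
wrist_force: [0.1, -0.7, 0.2]
finger_gap: 94.1
finger_force: 0.0
```

Run:
```python
from h import *
s=st(); print(s["eef_pos"],s["eef_rot"]); c=shot("wrist","w10"); [print(r) for r in pack(c)]
t=shot("top");print("top");[print(r) for r in masks(t,36,lambda h,s,v:(s<70)&(v>50)&(v<170),150) if 85<r[2]<102]
```

```text
[ 466.30720374 -261.22874541  131.28855368] [ 3.14137702e+00 -2.18628424e-04 -2.94491043e+00]
(387.6, -284.6, 89.4, 48.9, 11.2, [315.0, 106.0])
top
(563.7, -32.4, 98.3, 56.4, -4.5, [356.0, 205.0])
(569.6, 45.5, 98.8, 56.4, -4.1, [327.0, 202.0])
(575.0, 117.8, 99.5, 68.0, -4.5, [299.0, 200.0])
```

Run:
```python
from h import *
print(go(387.6,-284.6,-7.5,np.radians(191.2)))
```

```text
{'d': [2.05, -0.2, 3.47], 'turn': [0.0, -0.0, -0.0], 'd_after_turn': [2.05, -0.19, 3.47]}
```

Emit:
{"name": "jog_arm", "arguments": {
  "commands": [
    {"dx": 0.7, "dy": -0.07, "dz": 0.2, "ax": 0, "ay": 0, "az": 0, "gripper": 0},
    {"dx": 0.7, "dy": -0.07, "dz": 0.2, "ax": 0, "ay": 0, "az": 0, "gripper": 0},
    {"dx": 0.67, "dy": -0.05, "dz": 0.3, "ax": 0, "ay": 0, "az": 0, "gripper": 0},
    {"dx": 0, "dy": 0, "dz": 0.9, "ax": 0, "ay": 0, "az": 0, "gripper": 0},
    {"dx": 0, "dy": 0, "dz": 0.9, "ax": 0, "ay": 0, "az": 0, "gripper": 0},
    {"dx": 0, "dy": 0, "dz": 0.6, "ax": 0, "ay": 0, "az": 0, "gripper": 0},
    {"dx": 0, "dy": 0, "dz": 0.37, "ax": 0, "ay": 0, "az": 0, "gripper": 0},
    {"dx": 0, "dy": 0, "dz": 0, "ax": 0, "ay": 0, "az": 0, "gripper": 0}
  ]
}}

```text
clock: 30.58
eef_pos: [386.5, -284.7, -7.7]
eef_rot: [3.141, -0.001, -2.945]
wrist_force: [0.3, 0.1, -0.1]
finger_gap: 94.2
finger_force: 0.0
```

Emit:
{"name": "jog_arm", "arguments": {
  "commands": [
    {"dx": 0, "dy": 0, "dz": 0, "ax": 0, "ay": 0, "az": 0, "gripper": 1},
    {"dx": 0, "dy": 0, "dz": 0, "ax": 0, "ay": 0, "az": 0, "gripper": 1},
    {"dx": 0, "dy": 0, "dz": 0, "ax": 0, "ay": 0, "az": 0, "gripper": 1},
    {"dx": 0, "dy": 0, "dz": 0, "ax": 0, "ay": 0, "az": 0, "gripper": 1},
    {"dx": 0, "dy": 0, "dz": 0, "ax": 0, "ay": 0, "az": 0, "gripper": 1},
    {"dx": 0, "dy": 0, "dz": 0, "ax": 0, "ay": 0, "az": 0, "gripper": 1},
    {"dx": 0, "dy": 0, "dz": 0, "ax": 0, "ay": 0, "az": 0, "gripper": 1},
    {"dx": 0, "dy": 0, "dz": 0, "ax": 0, "ay": 0, "az": 0, "gripper": 1}
  ],
  "squeeze": 35
}}

```text
clock: 31.58
eef_pos: [386.7, -284.8, -7.2]
eef_rot: [3.141, -0.0, -2.944]
wrist_force: [-1.0, 2.8, 5.3]
finger_gap: 49.5
finger_force: 35.0
```

Emit:
{"name": "jog_arm", "arguments": {
  "commands": [
    {"dx": 0, "dy": 0, "dz": -0.4, "ax": 0, "ay": 0, "az": 0, "gripper": 1},
    {"dx": 0, "dy": 0, "dz": -0.8, "ax": 0, "ay": 0, "az": 0, "gripper": 1},
    {"dx": 0, "dy": 0, "dz": -0.9, "ax": 0, "ay": 0, "az": 0, "gripper": 1},
    {"dx": 0, "dy": 0, "dz": -0.9, "ax": 0, "ay": 0, "az": 0, "gripper": 1},
    {"dx": 0, "dy": 0, "dz": -0.8, "ax": 0, "ay": 0, "az": 0, "gripper": 1},
    {"dx": 0, "dy": 0, "dz": 0, "ax": 0, "ay": 0, "az": 0, "gripper": 1}
  ]
}}

```text
clock: 32.33
eef_pos: [387.4, -285.6, 147.1]
eef_rot: [-3.138, 0.003, -2.944]
wrist_force: [-0.0, -0.5, -3.1]
finger_gap: 49.9
finger_force: 35.0
```

```bash
cat >> h.py <<'E'
def hand_off(c):
    """rows of held pack's end edges -> offset of pack along tool x (needs end bottom z=-7.4, top z=-43.4 in tool)"""
    g=cv2.cvtColor(c["image"],cv2.COLOR_RGB2GRAY)[155:195,300:345].mean(1); return g.round().astype(int).tolist()
E
python3 - <<'E'
from h import *
s=st(); print(s["eef_pos"],s["finger_gap"],s["wrist_force"][2]); print(hand_off(shot("wrist"))); print(go(642,37,147,3.063))
E
```

```text
[ 387.42403465 -285.59080688  147.08711204] 49.89885848583382 -3.1302539183411144
[177, 178, 178, 178, 178, 178, 178, 177, 177, 175, 175, 174, 175, 175, 141, 61, 71, 74, 76, 70, 43, 50, 78, 75, 75, 81, 87, 91, 91, 92, 93, 94, 94, 94, 94, 94, 94, 94, 94, 94]
{'d': [-7.84, 6.64, -0.05], 'turn': [-0.01, 0.01, 1.58], 'd_after_turn': [-5.73, 8.53, -0.05]}
```

Emit:
{"name": "jog_arm", "arguments": {
  "commands": [
    {"dx": 0, "dy": 0, "dz": 0, "ax": 0, "ay": 0, "az": 0.79, "gripper": 1},
    {"dx": 0, "dy": 0, "dz": 0, "ax": 0, "ay": 0, "az": 0.79, "gripper": 1},
    {"dx": -0.2, "dy": 0.5, "dz": 0, "ax": 0, "ay": 0, "az": 0, "gripper": 1},
    {"dx": -0.43, "dy": 0.95, "dz": 0, "ax": 0, "ay": 0, "az": 0, "gripper": 1},
    {"dx": -0.43, "dy": 0.95, "dz": 0, "ax": 0, "ay": 0, "az": 0, "gripper": 1},
    {"dx": -0.43, "dy": 0.95, "dz": 0, "ax": 0, "ay": 0, "az": 0, "gripper": 1},
    {"dx": -0.43, "dy": 0.95, "dz": 0, "ax": 0, "ay": 0, "az": 0, "gripper": 1},
    {"dx": -0.43, "dy": 0.95, "dz": 0, "ax": 0, "ay": 0, "az": 0, "gripper": 1},
    {"dx": -0.43, "dy": 0.95, "dz": 0, "ax": 0, "ay": 0, "az": 0, "gripper": 1},
    {"dx": -0.43, "dy": 0.95, "dz": 0, "ax": 0, "ay": 0, "az": 0, "gripper": 1}
  ]
}}

```text
clock: 33.62
eef_pos: [536.8, -8.5, 143.0]
eef_rot: [-3.142, -0.003, 3.064]
wrist_force: [0.2, -1.4, -2.0]
finger_gap: 49.5
finger_force: 35.0
```

Emit:
{"name": "jog_arm", "arguments": {
  "commands": [
    {"dx": -0.43, "dy": 0.9, "dz": 0, "ax": 0, "ay": 0, "az": 0, "gripper": 1},
    {"dx": -0.25, "dy": 0.48, "dz": 0, "ax": 0, "ay": 0, "az": 0, "gripper": 1},
    {"dx": 0, "dy": 0, "dz": 0, "ax": 0, "ay": 0, "az": 0, "gripper": 1}
  ]
}}

```text
clock: 34.0
eef_pos: [568.2, 43.6, 143.4]
eef_rot: [-3.141, -0.002, 3.065]
wrist_force: [0.2, -0.2, -2.6]
finger_gap: 50.1
finger_force: 35.0
```

Run:
```python
from h import *
s=st(); print(s["finger_gap"]); c=shot("wrist");print(hand_off(c)); [print(r) for r in dark(c)]; print(go(568.6,42.5,27.5,3.063))
```

```text
50.05997843090062
[30, 30, 30, 30, 30, 29, 27, 42, 64, 66, 67, 64, 32, 27, 43, 61, 59, 59, 60, 55, 33, 40, 62, 59, 60, 67, 75, 79, 77, 73, 74, 75, 75, 75, 75, 75, 75, 75, 75, 75]
(563.0, -35.3, 89.5, 48.4, -4.5, [245.0, 191.0])
(561.7, 104.3, 100.1, 49.0, -35.3, [387.0, 176.0])
(483.0, 48.6, 49.2, 49.0, -23.1, [321.0, 104.0])
{'d': [-0.02, -0.01, 2.91], 'turn': [-0.0, -0.01, 0.01], 'd_after_turn': [-0.02, -0.01, 2.91]}
```

Emit:
{"name": "jog_arm", "arguments": {
  "commands": [
    {"dx": -0.02, "dy": -0.01, "dz": 0.8, "ax": 0, "ay": 0, "az": 0, "gripper": 1},
    {"dx": 0, "dy": 0, "dz": 0.9, "ax": 0, "ay": 0, "az": 0, "gripper": 1},
    {"dx": 0, "dy": 0, "dz": 0.7, "ax": 0, "ay": 0, "az": 0, "gripper": 1},
    {"dx": 0, "dy": 0, "dz": 0.2, "ax": 0, "ay": 0, "az": 0, "gripper": 1},
    {"dx": 0, "dy": 0, "dz": 0.15, "ax": 0, "ay": 0, "az": 0, "gripper": 1},
    {"dx": 0, "dy": 0, "dz": 0.1, "ax": 0, "ay": 0, "az": 0, "gripper": 1},
    {"dx": 0, "dy": 0, "dz": 0.06, "ax": 0, "ay": 0, "az": 0, "gripper": 1},
    {"dx": 0, "dy": 0, "dz": 0, "ax": 0, "ay": 0, "az": 0, "gripper": 1}
  ]
}}

```text
clock: 35.05
eef_pos: [569.4, 42.7, 28.6]
eef_rot: [3.142, 0.0, 3.064]
wrist_force: [0.0, 0.2, -2.6]
finger_gap: 49.9
finger_force: 35.0
```

Emit:
{"name": "jog_arm", "arguments": {
  "commands": [
    {"dx": 0.01, "dy": 0, "dz": 0.04, "ax": 0, "ay": 0, "az": 0, "gripper": 1},
    {"dx": 0, "dy": 0, "dz": 0, "ax": 0, "ay": 0, "az": 0, "gripper": 0.33},
    {"dx": 0, "dy": 0, "dz": 0, "ax": 0, "ay": 0, "az": 0, "gripper": 0.33},
    {"dx": 0, "dy": 0, "dz": 0, "ax": 0, "ay": 0, "az": 0, "gripper": 0.33},
    {"dx": 0, "dy": 0, "dz": 0, "ax": 0, "ay": 0, "az": 0, "gripper": 0.33},
    {"dx": 0, "dy": 0, "dz": -0.3, "ax": 0, "ay": 0, "az": 0, "gripper": 0.33},
    {"dx": 0, "dy": 0, "dz": -0.6, "ax": 0, "ay": 0, "az": 0, "gripper": 0.33},
    {"dx": 0, "dy": 0, "dz": 0, "ax": 0, "ay": 0, "az": 0, "gripper": 1},
    {"dx": 0, "dy": 0, "dz": 0, "ax": 0, "ay": 0, "az": 0, "gripper": 1},
    {"dx": 0, "dy": 0, "dz": 0, "ax": 0, "ay": 0, "az": 0, "gripper": 1}
  ]
}}

```text
clock: 36.3
eef_pos: [568.4, 42.7, 62.0]
eef_rot: [-3.141, -0.001, 3.063]
wrist_force: [0.9, -0.4, -0.1]
finger_gap: 36.4
finger_force: 0.0
```

Emit:
{"name": "jog_arm", "arguments": {
  "commands": [
    {"dx": 0, "dy": 0, "dz": 0, "ax": 0, "ay": 0, "az": 0, "gripper": 1},
    {"dx": 0, "dy": 0, "dz": 0, "ax": 0, "ay": 0, "az": 0, "gripper": 1},
    {"dx": 0, "dy": 0, "dz": 0, "ax": 0, "ay": 0, "az": 0, "gripper": 1},
    {"dx": 0, "dy": 0, "dz": 0, "ax": 0, "ay": 0, "az": 0, "gripper": 1},
    {"dx": 0, "dy": 0, "dz": 0, "ax": 0, "ay": 0, "az": 0, "gripper": 1},
    {"dx": 0, "dy": 0, "dz": 0, "ax": 0, "ay": 0, "az": 0, "gripper": 1}
  ]
}}

```text
clock: 37.05
eef_pos: [568.8, 42.7, 62.8]
eef_rot: [3.142, 0.0, 3.063]
wrist_force: [-0.1, -0.0, 0.2]
finger_gap: 0.4
finger_force: 0.0
```

Run:
```python
from h import *
s=st(); print(s["finger_gap"],s["wrist_force"]);print(go(568.6,42.7,49)); shot("scene","s11")
```

```text
0.40110627908388957 [-0.10013102 -0.02099141  0.15471283]
{'d': [0.01, -0.0, 0.34]}
```

Now press: down to about 41 with settle rows, then a check on force.

Emit:
{"name": "jog_arm", "arguments": {
  "commands": [
    {"dx": 0, "dy": 0, "dz": 0.15, "ax": 0, "ay": 0, "az": 0, "gripper": 1},
    {"dx": 0, "dy": 0, "dz": 0.15, "ax": 0, "ay": 0, "az": 0, "gripper": 1},
    {"dx": 0, "dy": 0, "dz": 0.05, "ax": 0, "ay": 0, "az": 0, "gripper": 1},
    {"dx": 0, "dy": 0, "dz": 0.05, "ax": 0, "ay": 0, "az": 0, "gripper": 1},
    {"dx": 0, "dy": 0, "dz": 0.05, "ax": 0, "ay": 0, "az": 0, "gripper": 1},
    {"dx": 0, "dy": 0, "dz": 0.05, "ax": 0, "ay": 0, "az": 0, "gripper": 1},
    {"dx": 0, "dy": 0, "dz": 0.03, "ax": 0, "ay": 0, "az": 0, "gripper": 1},
    {"dx": 0, "dy": 0, "dz": 0, "ax": 0, "ay": 0, "az": 0, "gripper": 1}
  ]
}}

```text
clock: 38.1
eef_pos: [568.8, 42.7, 41.6]
eef_rot: [-3.142, -0.0, 3.063]
wrist_force: [-1.3, -0.7, 4.9]
finger_gap: 0.3
finger_force: 2.1
```

Emit:
{"name": "jog_arm", "arguments": {
  "commands": [
    {"dx": 0, "dy": 0, "dz": 0.03, "ax": 0, "ay": 0, "az": 0, "gripper": 1},
    {"dx": 0, "dy": 0, "dz": 0, "ax": 0, "ay": 0, "az": 0, "gripper": 1},
    {"dx": 0, "dy": 0, "dz": 0, "ax": 0, "ay": 0, "az": 0, "gripper": 1}
  ]
}}

```text
clock: 38.48
eef_pos: [569.0, 42.7, 41.3]
eef_rot: [3.142, 0.001, 3.064]
wrist_force: [-4.5, 0.1, 13.8]
finger_gap: 0.8
finger_force: 6.7
```

Emit:
{"name": "jog_arm", "arguments": {
  "commands": [
    {"dx": 0, "dy": 0, "dz": 0.03, "ax": 0, "ay": 0, "az": 0, "gripper": 1},
    {"dx": 0, "dy": 0, "dz": 0, "ax": 0, "ay": 0, "az": 0, "gripper": 1},
    {"dx": 0, "dy": 0, "dz": 0, "ax": 0, "ay": 0, "az": 0, "gripper": 1}
  ]
}}

```text
clock: 38.85
eef_pos: [569.2, 42.7, 41.1]
eef_rot: [3.142, 0.001, 3.064]
wrist_force: [-10.7, -0.8, 24.1]
finger_gap: 0.3
finger_force: 12.2
```

Emit:
{"name": "jog_arm", "arguments": {
  "commands": [
    {"dx": 0, "dy": 0, "dz": -0.5, "ax": 0, "ay": 0, "az": 0, "gripper": 1},
    {"dx": 0, "dy": 0, "dz": -0.9, "ax": 0, "ay": 0, "az": 0, "gripper": 0},
    {"dx": 0, "dy": 0, "dz": -0.9, "ax": 0, "ay": 0, "az": 0, "gripper": 0},
    {"dx": -0.2, "dy": -0.92, "dz": 0, "ax": 0, "ay": 0, "az": 0, "gripper": 0},
    {"dx": -0.2, "dy": -0.92, "dz": 0, "ax": 0, "ay": 0, "az": 0, "gripper": 0},
    {"dx": -0.2, "dy": -0.92, "dz": 0, "ax": 0, "ay": 0, "az": 0, "gripper": 0},
    {"dx": -0.2, "dy": -0.92, "dz": 0, "ax": 0, "ay": 0, "az": 0, "gripper": 0},
    {"dx": -0.2, "dy": -0.92, "dz": 0, "ax": 0, "ay": 0, "az": 0, "gripper": 0},
    {"dx": -0.2, "dy": -0.92, "dz": 0, "ax": 0, "ay": 0, "az": 0, "gripper": 0},
    {"dx": -0.2, "dy": -0.92, "dz": 0, "ax": 0, "ay": 0, "az": 0, "gripper": 0}
  ]
}}

```text
clock: 40.1
eef_pos: [604.5, -219.7, 130.7]
eef_rot: [3.141, -0.0, 3.063]
wrist_force: [0.6, 0.1, -0.5]
finger_gap: 87.1
finger_force: 0.0
```

Emit:
{"name": "jog_arm", "arguments": {
  "commands": [
    {"dx": -0.2, "dy": -0.92, "dz": 0, "ax": 0, "ay": 0, "az": 0, "gripper": 0},
    {"dx": -0.2, "dy": -0.92, "dz": 0, "ax": 0, "ay": 0, "az": 0, "gripper": 0},
    {"dx": -0.2, "dy": -0.92, "dz": 0, "ax": 0, "ay": 0, "az": 0, "gripper": 0},
    {"dx": -0.2, "dy": -0.92, "dz": 0, "ax": 0, "ay": 0, "az": 0, "gripper": 0},
    {"dx": 0, "dy": 0, "dz": 0, "ax": 0, "ay": 0, "az": 0.85, "gripper": 0},
    {"dx": 0, "dy": 0, "dz": 0, "ax": 0, "ay": 0, "az": 0.85, "gripper": 0},
    {"dx": 0, "dy": 0, "dz": 0, "ax": 0, "ay": 0, "az": 0.85, "gripper": 0},
    {"dx": 0, "dy": 0, "dz": 0, "ax": 0, "ay": 0, "az": 0, "gripper": 0}
  ]
}}

```text
clock: 41.1
eef_pos: [624.9, -367.7, 130.6]
eef_rot: [3.142, -0.001, 2.619]
wrist_force: [-0.5, 0.5, -0.1]
finger_gap: 93.9
finger_force: 0.0
```

Run:
```python
from h import *
s=st(); print(s["eef_pos"],s["eef_rot"]); c=shot("wrist","w12"); [print(r) for r in masks(c,36,lambda h,s,v:(s<60)&(v>25)&(v<215),800) if 60<r[2]<130]
r=min(pack(c),key=lambda r:abs(r[5][0]-320)); print(go(r[0],r[1],-7.5,np.radians(180+r[4])))
```

```text
[ 624.86568884 -367.74218057  130.61015777] [ 3.14157835e+00 -6.15815719e-04  2.61927727e+00]
(581.4, -354.6, 89.2, 48.9, -30.0, [312.0, 147.0])
{'d': [1.1, -0.26, 3.46], 'turn': [0.0, -0.0, 0.02], 'd_after_turn': [1.11, -0.26, 3.46]}
```

Emit:
{"name": "jog_arm", "arguments": {
  "commands": [
    {"dx": 0.55, "dy": -0.13, "dz": 0.2, "ax": 0, "ay": 0, "az": 0, "gripper": 0},
    {"dx": 0.55, "dy": -0.13, "dz": 0.4, "ax": 0, "ay": 0, "az": 0, "gripper": 0},
    {"dx": 0, "dy": 0, "dz": 0.9, "ax": 0, "ay": 0, "az": 0, "gripper": 0},
    {"dx": 0, "dy": 0, "dz": 0.9, "ax": 0, "ay": 0, "az": 0, "gripper": 0},
    {"dx": 0, "dy": 0, "dz": 0.7, "ax": 0, "ay": 0, "az": 0, "gripper": 0},
    {"dx": 0, "dy": 0, "dz": 0.36, "ax": 0, "ay": 0, "az": 0, "gripper": 0},
    {"dx": 0, "dy": 0, "dz": 0, "ax": 0, "ay": 0, "az": 0, "gripper": 0}
  ]
}}

```text
clock: 42.02
eef_pos: [581.4, -354.6, -7.8]
eef_rot: [3.142, -0.001, 2.62]
wrist_force: [0.3, -0.2, 0.2]
finger_gap: 94.3
finger_force: 0.0
```

Emit:
{"name": "jog_arm", "arguments": {
  "commands": [
    {"dx": 0, "dy": 0, "dz": 0, "ax": 0, "ay": 0, "az": 0, "gripper": 1},
    {"dx": 0, "dy": 0, "dz": 0, "ax": 0, "ay": 0, "az": 0, "gripper": 1},
    {"dx": 0, "dy": 0, "dz": 0, "ax": 0, "ay": 0, "az": 0, "gripper": 1},
    {"dx": 0, "dy": 0, "dz": 0, "ax": 0, "ay": 0, "az": 0, "gripper": 1},
    {"dx": 0, "dy": 0, "dz": 0, "ax": 0, "ay": 0, "az": 0, "gripper": 1},
    {"dx": 0, "dy": 0, "dz": 0, "ax": 0, "ay": 0, "az": 0, "gripper": 1},
    {"dx": 0, "dy": 0, "dz": 0, "ax": 0, "ay": 0, "az": 0, "gripper": 1},
    {"dx": 0, "dy": 0, "dz": 0, "ax": 0, "ay": 0, "az": 0, "gripper": 1}
  ],
  "squeeze": 35
}}

```text
clock: 43.02
eef_pos: [581.7, -354.8, -7.1]
eef_rot: [-3.142, 0.0, 2.618]
wrist_force: [-1.3, 0.4, 3.0]
finger_gap: 49.6
finger_force: 35.0
```

Emit:
{"name": "jog_arm", "arguments": {
  "commands": [
    {"dx": 0, "dy": 0, "dz": -0.4, "ax": 0, "ay": 0, "az": 0, "gripper": 1},
    {"dx": 0, "dy": 0, "dz": -0.8, "ax": 0, "ay": 0, "az": 0, "gripper": 1},
    {"dx": 0, "dy": 0, "dz": -0.9, "ax": 0, "ay": 0, "az": 0, "gripper": 1},
    {"dx": 0, "dy": 0, "dz": -0.9, "ax": 0, "ay": 0, "az": 0, "gripper": 1},
    {"dx": 0, "dy": 0, "dz": -0.8, "ax": 0, "ay": 0, "az": 0, "gripper": 1},
    {"dx": 0, "dy": 0, "dz": 0, "ax": 0, "ay": 0, "az": 0, "gripper": 1}
  ]
}}

```text
clock: 43.78
eef_pos: [582.5, -355.4, 147.9]
eef_rot: [-3.141, 0.005, 2.618]
wrist_force: [0.9, 1.0, -3.6]
finger_gap: 49.6
finger_force: 35.0
```

Run:
```python
from h import *
s=st(); print(s["eef_pos"],s["finger_gap"],s["wrist_force"][2]); print(hand_off(shot("wrist"))); print(go(562.4,-35,147,3.063))
```

```text
[ 582.50839381 -355.36267464  147.87717487] 49.58218373054269 -3.5681406721105353
[175, 176, 176, 176, 176, 176, 176, 177, 177, 179, 183, 177, 96, 80, 87, 89, 83, 57, 54, 95, 89, 90, 115, 142, 159, 159, 163, 167, 171, 171, 170, 170, 170, 170, 170, 170, 170, 170, 170, 170]
{'d': [4.42, 6.68, -0.05], 'turn': [-0.0, 0.01, -2.55], 'd_after_turn': [1.11, 7.93, -0.04]}
```

Emit:
{"name": "jog_arm", "arguments": {
  "commands": [
    {"dx": 0, "dy": 0, "dz": 0, "ax": 0, "ay": 0, "az": -0.85, "gripper": 1},
    {"dx": 0, "dy": 0, "dz": 0, "ax": 0, "ay": 0, "az": -0.85, "gripper": 1},
    {"dx": 0, "dy": 0, "dz": 0, "ax": 0, "ay": 0, "az": -0.85, "gripper": 1},
    {"dx": 0.06, "dy": 0.5, "dz": 0, "ax": 0, "ay": 0, "az": 0, "gripper": 1},
    {"dx": 0.12, "dy": 0.9, "dz": 0, "ax": 0, "ay": 0, "az": 0, "gripper": 1},
    {"dx": 0.12, "dy": 0.9, "dz": 0, "ax": 0, "ay": 0, "az": 0, "gripper": 1},
    {"dx": 0.12, "dy": 0.9, "dz": 0, "ax": 0, "ay": 0, "az": 0, "gripper": 1},
    {"dx": 0.12, "dy": 0.9, "dz": 0, "ax": 0, "ay": 0, "az": 0, "gripper": 1},
    {"dx": 0.12, "dy": 0.9, "dz": 0, "ax": 0, "ay": 0, "az": 0, "gripper": 1},
    {"dx": 0.12, "dy": 0.9, "dz": 0, "ax": 0, "ay": 0, "az": 0, "gripper": 1}
  ]
}}

```text
clock: 45.08
eef_pos: [568.0, -115.7, 142.8]
eef_rot: [3.141, -0.003, 3.063]
wrist_force: [0.7, -0.3, -1.9]
finger_gap: 50.1
finger_force: 35.0
```

Emit:
{"name": "jog_arm", "arguments": {
  "commands": [
    {"dx": 0.15, "dy": 0.9, "dz": 0, "ax": 0, "ay": 0, "az": 0, "gripper": 1},
    {"dx": 0.1, "dy": 0.7, "dz": 0, "ax": 0, "ay": 0, "az": 0, "gripper": 1},
    {"dx": 0.05, "dy": 0.43, "dz": 0, "ax": 0, "ay": 0, "az": 0, "gripper": 1},
    {"dx": 0, "dy": 0, "dz": 0, "ax": 0, "ay": 0, "az": 0, "gripper": 1}
  ]
}}

```text
clock: 45.58
eef_pos: [563.0, -34.6, 143.9]
eef_rot: [-3.142, -0.001, 3.065]
wrist_force: [0.7, -0.8, -2.6]
finger_gap: 49.7
finger_force: 35.0
```

Run:
```python
from h import *
s=st(); print(s["eef_pos"],s["finger_gap"]); c=shot("wrist");print(hand_off(c)); print(go(563.6,-35,27.5,3.063))
```

```text
[563.03620545 -34.63730701 143.94252443] 49.72317020734502
[29, 29, 29, 29, 28, 26, 45, 66, 64, 65, 60, 28, 52, 58, 57, 58, 56, 42, 38, 60, 56, 59, 79, 96, 91, 95, 98, 105, 101, 68, 72, 73, 73, 73, 73, 73, 73, 73, 73, 73]
{'d': [-0.01, 0.01, 2.92], 'turn': [-0.0, -0.01, 0.01], 'd_after_turn': [-0.01, 0.01, 2.92]}
```

Emit:
{"name": "jog_arm", "arguments": {
  "commands": [
    {"dx": -0.01, "dy": 0, "dz": 0.8, "ax": 0, "ay": 0, "az": 0, "gripper": 1},
    {"dx": 0, "dy": 0, "dz": 0.9, "ax": 0, "ay": 0, "az": 0, "gripper": 1},
    {"dx": 0, "dy": 0, "dz": 0.7, "ax": 0, "ay": 0, "az": 0, "gripper": 1},
    {"dx": 0, "dy": 0, "dz": 0.2, "ax": 0, "ay": 0, "az": 0, "gripper": 1},
    {"dx": 0, "dy": 0, "dz": 0.15, "ax": 0, "ay": 0, "az": 0, "gripper": 1},
    {"dx": 0, "dy": 0, "dz": 0.1, "ax": 0, "ay": 0, "az": 0, "gripper": 1},
    {"dx": 0, "dy": 0, "dz": 0.06, "ax": 0, "ay": 0, "az": 0, "gripper": 1},
    {"dx": 0, "dy": 0, "dz": 0, "ax": 0, "ay": 0, "az": 0, "gripper": 1}
  ]
}}

```text
clock: 46.62
eef_pos: [563.9, -35.2, 28.6]
eef_rot: [-3.142, 0.0, 3.064]
wrist_force: [-0.4, -0.0, -2.2]
finger_gap: 50.0
finger_force: 35.0
```

Emit:
{"name": "jog_arm", "arguments": {
  "commands": [
    {"dx": 0, "dy": 0, "dz": 0.04, "ax": 0, "ay": 0, "az": 0, "gripper": 1},
    {"dx": 0, "dy": 0, "dz": 0, "ax": 0, "ay": 0, "az": 0, "gripper": 0.33},
    {"dx": 0, "dy": 0, "dz": 0, "ax": 0, "ay": 0, "az": 0, "gripper": 0.33},
    {"dx": 0, "dy": 0, "dz": 0, "ax": 0, "ay": 0, "az": 0, "gripper": 0.33},
    {"dx": 0, "dy": 0, "dz": 0, "ax": 0, "ay": 0, "az": 0, "gripper": 0.33},
    {"dx": 0, "dy": 0, "dz": -0.3, "ax": 0, "ay": 0, "az": 0, "gripper": 0.33},
    {"dx": 0, "dy": 0, "dz": -0.6, "ax": 0, "ay": 0, "az": 0, "gripper": 0.33},
    {"dx": 0, "dy": 0, "dz": 0, "ax": 0, "ay": 0, "az": 0, "gripper": 1},
    {"dx": 0, "dy": 0, "dz": 0, "ax": 0, "ay": 0, "az": 0, "gripper": 1},
    {"dx": 0, "dy": 0, "dz": 0, "ax": 0, "ay": 0, "az": 0, "gripper": 1}
  ]
}}

```text
clock: 47.88
eef_pos: [563.3, -35.2, 62.0]
eef_rot: [3.142, -0.001, 3.063]
wrist_force: [0.0, 0.2, 0.8]
finger_gap: 36.2
finger_force: 0.0
```

Emit:
{"name": "jog_arm", "arguments": {
  "commands": [
    {"dx": 0, "dy": 0, "dz": 0, "ax": 0, "ay": 0, "az": 0, "gripper": 1},
    {"dx": 0, "dy": 0, "dz": 0, "ax": 0, "ay": 0, "az": 0, "gripper": 1},
    {"dx": 0, "dy": 0, "dz": 0, "ax": 0, "ay": 0, "az": 0, "gripper": 1},
    {"dx": 0, "dy": 0, "dz": 0, "ax": 0, "ay": 0, "az": 0, "gripper": 1},
    {"dx": 0, "dy": 0, "dz": 0, "ax": 0, "ay": 0, "az": 0, "gripper": 1},
    {"dx": 0, "dy": 0, "dz": 0, "ax": 0, "ay": 0, "az": 0, "gripper": 1}
  ]
}}

```text
clock: 48.62
eef_pos: [563.8, -35.2, 62.8]
eef_rot: [3.142, 0.0, 3.063]
wrist_force: [-0.1, -0.3, -0.8]
finger_gap: 0.8
finger_force: 0.0
```

Emit:
{"name": "jog_arm", "arguments": {
  "commands": [
    {"dx": 0, "dy": 0, "dz": 0.15, "ax": 0, "ay": 0, "az": 0, "gripper": 1},
    {"dx": 0, "dy": 0, "dz": 0.15, "ax": 0, "ay": 0, "az": 0, "gripper": 1},
    {"dx": 0, "dy": 0, "dz": 0.05, "ax": 0, "ay": 0, "az": 0, "gripper": 1},
    {"dx": 0, "dy": 0, "dz": 0.05, "ax": 0, "ay": 0, "az": 0, "gripper": 1},
    {"dx": 0, "dy": 0, "dz": 0.05, "ax": 0, "ay": 0, "az": 0, "gripper": 1},
    {"dx": 0, "dy": 0, "dz": 0.05, "ax": 0, "ay": 0, "az": 0, "gripper": 1},
    {"dx": 0, "dy": 0, "dz": 0.03, "ax": 0, "ay": 0, "az": 0, "gripper": 1},
    {"dx": 0, "dy": 0, "dz": 0, "ax": 0, "ay": 0, "az": 0, "gripper": 1}
  ]
}}

```text
clock: 49.62
eef_pos: [563.7, -35.2, 41.6]
eef_rot: [-3.142, -0.0, 3.064]
wrist_force: [-3.1, -0.3, 4.7]
finger_gap: 0.5
finger_force: 2.1
```

Emit:
{"name": "jog_arm", "arguments": {
  "commands": [
    {"dx": 0, "dy": 0, "dz": 0.03, "ax": 0, "ay": 0, "az": 0, "gripper": 1},
    {"dx": 0, "dy": 0, "dz": 0.03, "ax": 0, "ay": 0, "az": 0, "gripper": 1},
    {"dx": 0, "dy": 0, "dz": 0, "ax": 0, "ay": 0, "az": 0, "gripper": 1},
    {"dx": 0, "dy": 0, "dz": 0, "ax": 0, "ay": 0, "az": 0, "gripper": 1}
  ]
}}

```text
clock: 50.12
eef_pos: [564.1, -35.2, 41.1]
eef_rot: [-3.141, 0.001, 3.064]
wrist_force: [-10.5, 1.5, 24.6]
finger_gap: 0.4
finger_force: 12.4
```

Emit:
{"name": "jog_arm", "arguments": {
  "commands": [
    {"dx": 0, "dy": 0, "dz": -0.5, "ax": 0, "ay": 0, "az": 0, "gripper": 1},
    {"dx": 0, "dy": 0, "dz": -0.9, "ax": 0, "ay": 0, "az": 0, "gripper": 1},
    {"dx": 0, "dy": 0, "dz": -0.9, "ax": 0, "ay": 0, "az": 0, "gripper": 1},
    {"dx": 0.1, "dy": 0.96, "dz": 0, "ax": 0, "ay": 0, "az": 0, "gripper": 1},
    {"dx": 0.09, "dy": 0.96, "dz": 0, "ax": 0, "ay": 0, "az": 0, "gripper": 1},
    {"dx": 0, "dy": 0, "dz": 0, "ax": 0, "ay": 0, "az": 0, "gripper": 1}
  ]
}}

```text
clock: 50.88
eef_pos: [561.9, 43.8, 130.9]
eef_rot: [3.141, -0.0, 3.066]
wrist_force: [-0.5, -0.8, -0.1]
finger_gap: 0.6
finger_force: 0.0
```

Run:
```python
from h import *
s=st(); print(s["eef_pos"],s["eef_rot"]); c=shot("wrist","w13")
print("skirt z48");[print(r) for r in masks(c,48,lambda h,s,v:(v<85),500) if r[5][1]<200]
cv2.imwrite("pics/w13c.png",cv2.resize(c["image"][0:270,150:520],None,fx=2.1,fy=2.1,interpolation=cv2.INTER_CUBIC)[:,:,::-1])
```

```text
[561.92069402  43.81228637 130.87041595] [ 3.14146854e+00 -3.42097679e-04  3.06617147e+00]
skirt z48
(565.1, 100.0, 105.9, 49.1, -31.2, [389.0, 189.0])
(561.7, -37.1, 94.5, 56.5, -6.4, [250.0, 192.0])
(483.4, 48.6, 46.9, 46.8, 69.2, [321.0, 111.0])
```

View pics/w13c.png

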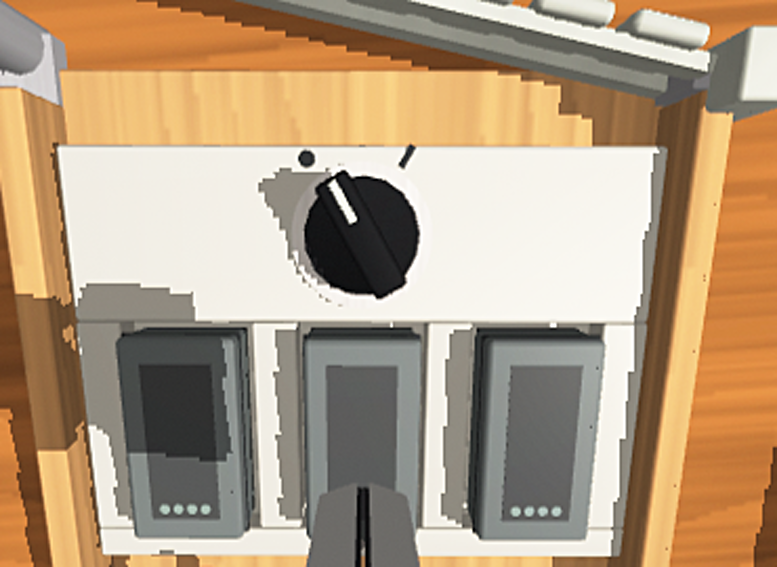

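All three packs sit level and fully down. The switch is at crop (361,236) with its line at the dot (off), and the stroke is at (407,157). Next I grip the bar along its axis (yaw ≈ 205.5°).

Emit:
{"name": "jog_arm", "arguments": {
  "commands": [
    {"dx": 0.66, "dy": 0, "dz": 0, "ax": 0, "ay": 0, "az": 0, "gripper": 0.5},
    {"dx": 0.66, "dy": 0, "dz": 0, "ax": 0, "ay": 0, "az": 0, "gripper": 0.5},
    {"dx": 0.65, "dy": 0, "dz": 0, "ax": 0, "ay": 0, "az": 0, "gripper": 0.5},
    {"dx": 0, "dy": 0, "dz": 0, "ax": 0, "ay": 0, "az": -1, "gripper": 0.5},
    {"dx": 0, "dy": 0, "dz": 0, "ax": 0, "ay": 0, "az": -1, "gripper": 0.5},
    {"dx": 0, "dy": 0, "dz": 0, "ax": 0, "ay": 0, "az": -0.98, "gripper": 0.5},
    {"dx": 0, "dy": 0, "dz": 0, "ax": 0, "ay": 0, "az": 0, "gripper": 0.5}
  ]
}}

```text
clock: 51.8
eef_pos: [483.6, 47.2, 131.0]
eef_rot: [-3.142, -0.0, -2.702]
wrist_force: [-0.4, 0.7, 0.5]
finger_gap: 47.2
finger_force: 0.0
```

Run:
```python
from h import *
print(st()["finger_gap"],go(483.4,49,32.5,3.587))
```

```text
47.161080608105394 {'d': [-0.01, 0.04, 2.46], 'turn': [-0.0, -0.0, -0.03], 'd_after_turn': [-0.01, 0.04, 2.46]}
```

Emit:
{"name": "jog_arm", "arguments": {
  "commands": [
    {"dx": -0.01, "dy": 0.04, "dz": 0.8, "ax": 0, "ay": 0, "az": -0.03, "gripper": 0.5},
    {"dx": 0, "dy": 0, "dz": 0.8, "ax": 0, "ay": 0, "az": 0, "gripper": 0.5},
    {"dx": 0, "dy": 0, "dz": 0.5, "ax": 0, "ay": 0, "az": 0, "gripper": 0.5},
    {"dx": 0, "dy": 0, "dz": 0.3, "ax": 0, "ay": 0, "az": 0, "gripper": 0.5},
    {"dx": 0, "dy": 0, "dz": 0.06, "ax": 0, "ay": 0, "az": 0, "gripper": 0.5},
    {"dx": 0, "dy": 0, "dz": 0, "ax": 0, "ay": 0, "az": 0, "gripper": 0.5}
  ]
}}

```text
clock: 52.55
eef_pos: [483.6, 49.6, 33.3]
eef_rot: [-3.141, 0.001, -2.695]
wrist_force: [-0.8, 0.0, 0.2]
finger_gap: 47.1
finger_force: 0.0
```

Emit:
{"name": "jog_arm", "arguments": {
  "commands": [
    {"dx": 0, "dy": 0, "dz": 0, "ax": 0, "ay": 0, "az": 0, "gripper": 1},
    {"dx": 0, "dy": 0, "dz": 0, "ax": 0, "ay": 0, "az": 0, "gripper": 1},
    {"dx": 0, "dy": 0, "dz": 0, "ax": 0, "ay": 0, "az": 0, "gripper": 1},
    {"dx": 0, "dy": 0, "dz": 0, "ax": 0, "ay": 0, "az": 0, "gripper": 1},
    {"dx": 0, "dy": 0, "dz": 0, "ax": 0, "ay": 0, "az": 0, "gripper": 1},
    {"dx": 0, "dy": 0, "dz": 0, "ax": 0, "ay": 0, "az": 0, "gripper": 1}
  ],
  "squeeze": 15
}}

```text
clock: 53.3
eef_pos: [483.4, 49.6, 32.9]
eef_rot: [-3.141, 0.0, -2.694]
wrist_force: [1.3, -1.5, 2.3]
finger_gap: 14.1
finger_force: 15.0
```

Emit:
{"name": "jog_arm", "arguments": {
  "commands": [
    {"dx": 0, "dy": 0, "dz": 0, "ax": 0, "ay": 0, "az": 0.5, "gripper": 1},
    {"dx": 0, "dy": 0, "dz": 0, "ax": 0, "ay": 0, "az": 0.8, "gripper": 1},
    {"dx": 0, "dy": 0, "dz": 0, "ax": 0, "ay": 0, "az": 0.8, "gripper": 1},
    {"dx": 0, "dy": 0, "dz": 0, "ax": 0, "ay": 0, "az": 0.8, "gripper": 1},
    {"dx": 0, "dy": 0, "dz": 0, "ax": 0, "ay": 0, "az": 0.8, "gripper": 1},
    {"dx": 0, "dy": 0, "dz": 0, "ax": 0, "ay": 0, "az": 0.8, "gripper": 1},
    {"dx": 0, "dy": 0, "dz": 0, "ax": 0, "ay": 0, "az": 0.8, "gripper": 1},
    {"dx": 0, "dy": 0, "dz": 0, "ax": 0, "ay": 0, "az": 0.7, "gripper": 1},
    {"dx": 0, "dy": 0, "dz": 0, "ax": 0, "ay": 0, "az": 0, "gripper": 1}
  ],
  "squeeze": 22
}}

```text
clock: 54.42
eef_pos: [483.4, 49.2, 32.9]
eef_rot: [-3.141, 0.001, 2.54]
wrist_force: [0.2, -5.8, 2.9]
finger_gap: 14.2
finger_force: 22.0
```

Run:
```python
from h import *
s=st(); print(s["eef_rot"],s["moment"],s["wrist_force"],s["finger_gap"])
```

```text
[-3.14094867e+00  6.71706453e-04  2.53994718e+00] [-1.23820642 -0.12350697  0.00897345] [ 0.17846556 -5.76058379  2.85285626] 14.215142987525269
```

Emit:
{"name": "jog_arm", "arguments": {
  "commands": [
    {"dx": 0, "dy": 0, "dz": 0, "ax": 0, "ay": 0, "az": 0.25, "gripper": 1},
    {"dx": 0, "dy": 0, "dz": 0, "ax": 0, "ay": 0, "az": 0, "gripper": 1},
    {"dx": 0, "dy": 0, "dz": 0, "ax": 0, "ay": 0, "az": 0, "gripper": 0.6},
    {"dx": 0, "dy": 0, "dz": 0, "ax": 0, "ay": 0, "az": 0, "gripper": 0.6},
    {"dx": 0, "dy": 0, "dz": 0, "ax": 0, "ay": 0, "az": 0, "gripper": 0.6},
    {"dx": 0, "dy": 0, "dz": -0.4, "ax": 0, "ay": 0, "az": 0, "gripper": 0.6},
    {"dx": 0, "dy": 0, "dz": -1, "ax": 0, "ay": 0, "az": 0, "gripper": 1},
    {"dx": 0, "dy": 0, "dz": -1, "ax": 0, "ay": 0, "az": -1, "gripper": 1},
    {"dx": 0, "dy": 0, "dz": 0, "ax": 0, "ay": 0, "az": -1, "gripper": 1},
    {"dx": 0, "dy": 0, "dz": 0, "ax": 0, "ay": 0, "az": -1, "gripper": 1}
  ]
}}

```text
clock: 55.68
eef_pos: [483.5, 49.8, 130.4]
eef_rot: [3.141, 0.002, 3.027]
wrist_force: [0.1, -0.8, -0.0]
finger_gap: 1.5
finger_force: 0.0
```

Emit:
{"name": "jog_arm", "arguments": {
  "commands": [
    {"dx": 0.3, "dy": -0.5, "dz": 0, "ax": 0, "ay": 0, "az": 0, "gripper": 1},
    {"dx": 0, "dy": 0, "dz": 0, "ax": 0, "ay": 0, "az": 0, "gripper": 1}
  ]
}}

```text
clock: 55.92
eef_pos: [468.8, 30.9, 129.8]
eef_rot: [3.141, 0.001, 3.02]
wrist_force: [-0.0, -0.4, 0.7]
finger_gap: 0.6
finger_force: 0.0
```

Run:
```python
from h import *
s=st(); print(s["eef_pos"],s["eef_rot"],s["finger_gap"]); c=shot("wrist","w14")
im=c["image"][0:260,60:600]
cv2.imwrite("pics/w14c.png",cv2.resize(im,None,fx=1.45,fy=1.45,interpolation=cv2.INTER_CUBIC)[:,:,::-1])
```

```text
[468.78077295  30.86386555 129.78646248] [3.14148036e+00 9.50632896e-04 3.02037460e+00] 0.6154029169876124
```

View pics/w14c.png

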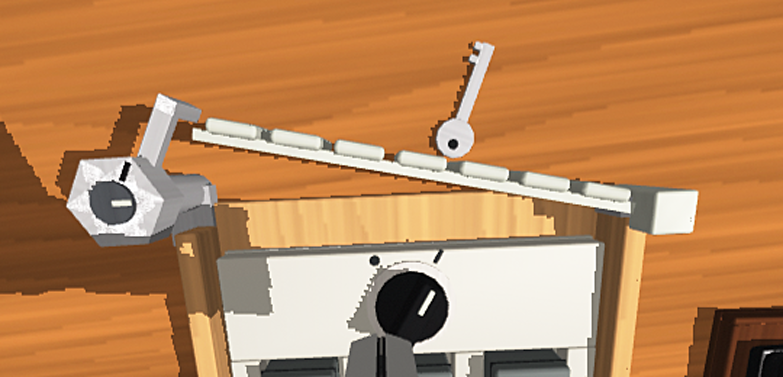

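Switch line now points at the stroke, so it is on. The collar is at crop (112,201) with its hook towards the robot, the gate's free end is at crop (195,128), and the hinge post is at (668,213). I'll triangulate these with the top view.

```bash
cat >> h.py <<'E'
def ray(c,uv):
    R=c["M"][:3,:3]; o=-R.T@c["M"][:3,3]; d=R.T@np.array([(uv[0]-c["cx"])/c["fx"],(uv[1]-c["cy"])/c["fy"],1]); return o,d/np.linalg.norm(d)
def tri(*rs):
    A=sum(np.eye(3)-np.outer(d,d) for o,d in rs); b=sum((np.eye(3)-np.outer(d,d))@o for o,d in rs); p=np.linalg.solve(A,b)
    return p.round(1),[round(float(np.linalg.norm(np.cross(d,p-o))),1) for o,d in rs]
E
python3 - <<'E'
from h import *
w=shot("wrist"); t=shot("top"); s=shot("scene")
f=lambda x,y:(60+x/1.45,y/1.45); g=lambda x,y:(200+x/3.1,110+y/3.1)
for n,a,b in [("collar cap",f(112,203),g(563,500)),("hinge post",f(668,208),g(205,440)),("gate free",f(200,124),g(520,538)),("hook tip",f(185,103),g(525,550))]:
    print(n,tri(ray(w,a),ray(t,b)))
    print("  wrist planes",[(z,unp(w,a,z)[0,:2].round(1).tolist()) for z in (60,75,90)])
E
```

```text
collar cap (array([392.8, -88.7, 110.9]), [1.6, 1.6])
  wrist planes [(60, [395.0, -118.7]), (75, [394.8, -109.8]), (90, [394.6, -100.9])]
hinge post (array([434.9, 198. ,  71. ]), [0.7, 0.7])
  wrist planes [(60, [437.4, 204.6]), (75, [434.8, 195.4]), (90, [432.3, 186.2])]
gate free (array([357.2, -63.1,  45.2]), [0.5, 0.5])
  wrist planes [(60, [358.6, -57.6]), (75, [360.4, -52.1]), (90, [362.3, -46.6])]
hook tip (array([347.3, -65.6,  55.3]), [1.3, 1.3])
  wrist planes [(60, [346.8, -63.3]), (75, [349.4, -57.5]), (90, [351.9, -51.7])]
```

Emit:
{"name": "jog_arm", "arguments": {
  "commands": [
    {"dx": 0.76, "dy": -0.16, "dz": 0, "ax": 0, "ay": 0, "az": 0, "gripper": 1},
    {"dx": 0.76, "dy": -0.16, "dz": 0, "ax": 0, "ay": 0, "az": 0, "gripper": 1},
    {"dx": 0.76, "dy": -0.16, "dz": 0, "ax": 0, "ay": 0, "az": 0, "gripper": 1},
    {"dx": 0.76, "dy": -0.17, "dz": 0, "ax": 0, "ay": 0, "az": 0, "gripper": 1},
    {"dx": 0, "dy": 0, "dz": 0.5, "ax": 0, "ay": 0, "az": -0.25, "gripper": 1},
    {"dx": 0, "dy": 0, "dz": 0.9, "ax": 0, "ay": 0, "az": 0, "gripper": 1},
    {"dx": 0, "dy": 0, "dz": 0.9, "ax": 0, "ay": 0, "az": 0, "gripper": 1},
    {"dx": 0, "dy": 0, "dz": 0.4, "ax": 0, "ay": 0, "az": 0, "gripper": 1},
    {"dx": 0, "dy": 0, "dz": 0, "ax": 0, "ay": 0, "az": 0, "gripper": 1}
  ]
}}

```text
clock: 57.25
eef_pos: [344.7, 20.3, 20.2]
eef_rot: [-3.142, -0.002, 3.066]
wrist_force: [0.3, 0.6, -0.1]
finger_gap: 0.6
finger_force: 0.0
```

Emit:
{"name": "jog_arm", "arguments": {
  "commands": [
    {"dx": -0.4, "dy": 0, "dz": 0, "ax": 0, "ay": 0, "az": 0, "gripper": 1},
    {"dx": -0.4, "dy": 0, "dz": 0, "ax": 0, "ay": 0, "az": 0, "gripper": 1},
    {"dx": -0.3, "dy": 0, "dz": 0, "ax": 0, "ay": 0, "az": 0, "gripper": 1},
    {"dx": -0.2, "dy": 0, "dz": 0, "ax": 0, "ay": 0, "az": 0, "gripper": 1},
    {"dx": -0.1, "dy": 0, "dz": 0, "ax": 0, "ay": 0, "az": 0, "gripper": 1},
    {"dx": 0, "dy": 0, "dz": 0, "ax": 0, "ay": 0, "az": 0, "gripper": 1}
  ]
}}

```text
clock: 58.0
eef_pos: [400.0, 15.9, 20.7]
eef_rot: [3.142, -0.002, 3.065]
wrist_force: [-6.2, 0.2, 4.8]
finger_gap: 0.6
finger_force: 3.0
```

Emit:
{"name": "jog_arm", "arguments": {
  "commands": [
    {"dx": -0.05, "dy": 0, "dz": 0, "ax": 0, "ay": 0, "az": 0, "gripper": 1},
    {"dx": 0, "dy": 0, "dz": 0, "ax": 0, "ay": 0, "az": 0, "gripper": 1},
    {"dx": 0, "dy": 0, "dz": 0, "ax": 0, "ay": 0, "az": 0, "gripper": 1}
  ]
}}

```text
clock: 58.38
eef_pos: [400.0, 15.9, 20.5]
eef_rot: [-3.141, -0.007, 3.065]
wrist_force: [-20.8, 0.5, 17.9]
finger_gap: 0.5
finger_force: 10.6
```

Run:
```python
from h import *
t=shot("top","t15"); s=shot("scene","s15")
w=shot("wrist","w15")
# gate top outline in the top view: white low-saturation thin blob left of cubby front
for z in (76,):
    for r in masks(t,z,lambda h,s,v:(s<60)&(v>150),60): print(r)
```

```text
(427.1, 143.9, 73.8, 13.9, 86.8, [287.0, 255.0])
(435.8, 200.7, 24.0, 23.4, 82.2, [265.0, 251.0])
(413.2, -656.0, 217.0, 45.1, 21.3, [600.0, 265.0])
(535.7, 46.8, 244.3, 183.7, 85.7, [326.0, 213.0])
(672.9, 41.6, 74.5, 32.5, 65.1, [329.0, 161.0])
(744.6, -620.1, 260.9, 214.3, -73.9, [583.0, 140.0])
(883.9, -12.9, 170.8, 51.3, -90.0, [351.0, 82.0])
(884.7, 148.9, 79.2, 49.7, -88.5, [289.0, 82.0])
(871.5, -345.2, 281.8, 130.9, -78.2, [471.0, 88.0])
```

Emit:
{"name": "jog_arm", "arguments": {
  "commands": [
    {"dx": 0.5, "dy": 0, "dz": 0, "ax": 0, "ay": 0, "az": 0, "gripper": 1},
    {"dx": 0.5, "dy": 0, "dz": -0.3, "ax": 0, "ay": 0, "az": 0, "gripper": 1},
    {"dx": 0, "dy": 0, "dz": -1, "ax": 0, "ay": 0, "az": 0, "gripper": 1},
    {"dx": 0, "dy": 0, "dz": -1, "ax": 0, "ay": 0, "az": 0, "gripper": 1},
    {"dx": 0, "dy": 0, "dz": -0.9, "ax": 0, "ay": 0, "az": 0, "gripper": 1},
    {"dx": -0.85, "dy": -0.68, "dz": 0, "ax": 0, "ay": 0, "az": 0, "gripper": 1},
    {"dx": -0.85, "dy": -0.68, "dz": 0, "ax": 0, "ay": 0, "az": 0, "gripper": 1},
    {"dx": -0.85, "dy": -0.68, "dz": 0, "ax": 0, "ay": 0, "az": 0, "gripper": 1},
    {"dx": -0.65, "dy": -0.6, "dz": 0, "ax": 0, "ay": 0, "az": 0, "gripper": 1},
    {"dx": 0, "dy": 0, "dz": 0, "ax": 0, "ay": 0, "az": 0, "gripper": 1}
  ]
}}

```text
clock: 59.78
eef_pos: [483.1, -97.5, 148.3]
eef_rot: [3.141, -0.001, 3.064]
wrist_force: [-0.2, 0.5, -0.1]
finger_gap: 0.5
finger_force: 0.0
```

Run:
```python
from h import *
s=st(); print(s["eef_pos"],s["eef_rot"]); c=shot("wrist","w16")
hsv=cv2.cvtColor(c["image"],cv2.COLOR_RGB2HSV).astype(int); m=((hsv[...,1]<45)&(hsv[...,2]>90)).astype(np.uint8)
cs,_=cv2.findContours(m,cv2.RETR_EXTERNAL,cv2.CHAIN_APPROX_NONE)
for k in cs:
    if cv2.contourArea(k)>60 and k[:,0,1].max()<250: print(cv2.contourArea(k),cv2.boundingRect(k),cv2.minAreaRect(k))
```

```text
[483.11892373 -97.49699262 148.28006843] [ 3.14145660e+00 -7.80302534e-04  3.06358710e+00]
4266.0 (346, 109, 294, 28) ((492.64031982421875, 119.9072494506836), (293.337890625, 26.03666114807129), 1.2188751697540283)
3507.0 (289, 27, 74, 111) ((329.0000305175781, 81.0), (57.24333572387695, 118.95881652832031), 26.56505012512207)
942.5 (486, 10, 48, 77) ((512.2001342773438, 49.11191940307617), (24.363265991210938, 83.34100341796875), 29.21924591064453)
```

Run:
```python
from h import *
c=shot("wrist"); hsv=cv2.cvtColor(c["image"],cv2.COLOR_RGB2HSV).astype(int)
m=((hsv[...,1]<45)&(hsv[...,2]>90))
def edge(x0,x1,y0,y1,first=True):
    P=[]
    for x in range(x0,x1,3):
        col=np.where(m[y0:y1,x])[0]
        if len(col): P.append((x,y0+(col[0] if first else col[-1])))
    P=np.array(P); a,b=np.polyfit(P[:,0],P[:,1],1); r=P[:,1]-(a*P[:,0]+b)
    k=abs(r)<3; a,b=np.polyfit(P[k,0],P[k,1],1); return round(np.degrees(np.arctan(a)),2),round(a*500+b,1),k.sum(),len(P)
print("gate outer",edge(360,600,95,150,True),"gate inner",edge(360,600,95,150,False))
print("dock front",edge(380,600,150,210,True))
print([(x,np.where(np.diff(m[:, x].astype(int)))[0].tolist()) for x in range(350,640,40)])
cv2.imwrite("pics/w16b.png",c["image"][:,:,::-1])
```

```text
gate outer (np.float64(0.18), np.float64(110.9), np.int64(80), 80) gate inner (np.float64(-0.0), np.float64(148.9), np.int64(80), 80)
dock front (np.float64(0.0), np.float64(150.0), np.int64(71), 73)
[(350, [28, 56, 93, 101, 117, 124, 143, 281]), (390, [110, 125, 143, 216, 227, 238, 239, 280]), (430, [110, 125, 143, 253, 297, 311, 331, 339]), (470, [110, 125, 143, 159, 213, 216, 227, 293, 294, 299, 300, 311, 331, 338, 347, 365]), (510, [40, 58, 69, 77, 110, 125, 143, 216, 307, 311]), (550, [110, 125, 143, 218, 228, 311, 367]), (590, [110, 126, 145, 186, 275, 314, 349]), (630, [110, 136, 291, 383])]
```

The gate is parallel to the dock front within 0.2°, so it is shut. Now the collar.

Run:
```python
from h import *
c=shot("wrist"); hsv=cv2.cvtColor(c["image"],cv2.COLOR_RGB2HSV).astype(int)
m=((hsv[...,1]<45)&(hsv[...,2]>90)).astype(np.uint8)
cs,_=cv2.findContours(m,cv2.RETR_EXTERNAL,cv2.CHAIN_APPROX_NONE)
k=[k for k in cs if cv2.boundingRect(k)[0]==289 or (cv2.contourArea(k)>2500 and cv2.boundingRect(k)[0]<320 and cv2.boundingRect(k)[1]<60)][0]
f=np.zeros_like(m); cv2.drawContours(f,[k],-1,1,-1)
d=cv2.distanceTransform(f,cv2.DIST_L2,5); _,r,_,p=cv2.minMaxLoc(d); print("centre",p,"inradius px",round(r,1))
ap=cv2.approxPolyDP(k,2.5,True)[:,0]; print(ap.tolist())
for z in (80,90,100,110): 
    q=unp(c,[p],z)[0]; print(z,q[:2].round(1), "inradius mm",round(r*np.linalg.norm(unp(c,[(p[0]+1,p[1])],z)[0]-q),1))
g=cv2.cvtColor(c["image"],cv2.COLOR_RGB2GRAY)[20:145:3,280:370:3]
for row in g: print(''.join(f"{v//10:3d}" for v in row))
```

```text
centre (319, 98) inradius px 27.8
[[352, 29], [328, 69], [303, 69], [288, 98], [306, 128], [306, 138], [322, 138], [322, 127], [335, 127], [351, 99], [339, 75], [360, 37]]
80 [392.5 -92.6] inradius mm 22.7
90 [393.  -92.5] inradius mm 21.8
100 [393.4 -92.4] inradius mm 21.0
110 [393.9 -92.4] inradius mm 20.1
 14 14 15 14 15 15 15 15 14 14 14 14 14 14 14 14 14 14 14 14 14 14 14 14 14 14 14 14 14 14
 14 14 14 14 14 14 14 14 14 14 14 14 14 14 14 14 14 14 14 14 14 14 14 14 14 14 14 14 14 14
 14 14 14 14 14 14 14 14 14 14 14 14 14 14 14 14 14 14 14 14 14 14 14 14 14 14 14 13 13 14
 14 14 14 14 14 14 14 14 14 14 14 14 14 14 14 14 13 13 14 13 13 13 13 11 18 12 13 13 13 13
 14 14 14 14 13 14 13 13 13 13 13 13 13 13 13 13 13 13 13 13 13 13 13 25 25 25 16 13 14 14
 13 13 13 13 13 13 13 13 13 13 13 13 13 13 14 14 14 14 14 14 14 14 13 24 25 25 25 15 15 14
 13 14 14 14 14 14 14 14 14 14 15 14 15 15 15 15 15 14 14 14 14 14 24 24 24 25 25 13 13 13
 15 15 15 15 15 14 14 14 14 14 14 14 14 14 14 14 14 13 13 13 13 12 23 22 22 23 20 13 14 14
  7  7  7  7  7 13 12 13 14 13 13 13 13 14 13 14 14 14 14 14 1
[... 2331 characters left out ...]
 25 25 24 21 22 22 22 25 24 25 22  9 10 15 24 23 23 23 24 24 24
 14 14 15  7  7  7  7  6 24 25 21 22 22 22 22 22 22 22 25 21 20 20 15 23 23 23 23 23 23 24
 14 14 14  7  7  7  7  7  9 13 13 13 13 10  8 13 14 16 16 19 20 19 20 19 20 20 20 20 20 20
 14 14 14  7  7  7  7  7  7 12 12 12 12 12 10 19 20 21 21 19 19 20 19 19 20 19 20 20 20 20
 15 15 15  8  8  8  8  8  8 12 12 12 12 12 10 19 20 21 21 19 19 19 19 19 20 20 20 20 20 20
 15 15 15  7  7  8  8  8  7 12 12 12 12 12 10 19 20 21 21 19 19 20 20 20 20 20 21 20 20 20
 14 14 14  7  7  7  7  7  7  7  7  7  7  7  7 19 20 21 21 18 20 20 20 20 20 20 21 21 20 20
 14 14 14  7  7  7  7  7  7  8  7  8  8  7  7 19 20 21 21 14 11 11 11 11 11 11 11 11 20 20
```

Emit:
{"name": "jog_arm", "arguments": {
  "commands": [
    {"dx": 0.75, "dy": -0.02, "dz": 0, "ax": 0, "ay": 0, "az": 0, "gripper": 0.25},
    {"dx": 0.75, "dy": -0.02, "dz": 0, "ax": 0, "ay": 0, "az": 0, "gripper": 0.25},
    {"dx": 0.75, "dy": -0.01, "dz": 0, "ax": 0, "ay": 0, "az": 0, "gripper": 0.25},
    {"dx": 0, "dy": 0, "dz": 0, "ax": 0, "ay": 0, "az": 0.99, "gripper": 0.25},
    {"dx": 0, "dy": 0, "dz": 0, "ax": 0, "ay": 0, "az": 0.99, "gripper": 0.25},
    {"dx": 0, "dy": 0, "dz": 0, "ax": 0, "ay": 0, "az": 0.99, "gripper": 0.25},
    {"dx": 0, "dy": 0, "dz": 0, "ax": 0, "ay": 0, "az": 0, "gripper": 0.25},
    {"dx": 0, "dy": 0, "dz": 0, "ax": 0, "ay": 0, "az": 0, "gripper": 0.25}
  ]
}}

```text
clock: 60.92
eef_pos: [392.6, -91.2, 148.9]
eef_rot: [3.141, 0.0, 2.551]
wrist_force: [0.6, -0.8, -0.1]
finger_gap: 70.5
finger_force: 0.0
```

Run:
```python
from h import *
print(st()["finger_gap"],go(393.2,-92.5,64,2.545))
```

```text
70.49571591572082 {'d': [-0.03, -0.02, 2.12], 'turn': [0.0, 0.0, 0.04], 'd_after_turn': [-0.03, -0.02, 2.12]}
```

Emit:
{"name": "jog_arm", "arguments": {
  "commands": [
    {"dx": -0.03, "dy": -0.02, "dz": 0.7, "ax": 0, "ay": 0, "az": 0.04, "gripper": 0.25},
    {"dx": 0, "dy": 0, "dz": 0.6, "ax": 0, "ay": 0, "az": 0, "gripper": 0.25},
    {"dx": 0, "dy": 0, "dz": 0.5, "ax": 0, "ay": 0, "az": 0, "gripper": 0.25},
    {"dx": 0, "dy": 0, "dz": 0.32, "ax": 0, "ay": 0, "az": 0, "gripper": 0.25},
    {"dx": 0, "dy": 0, "dz": 0, "ax": 0, "ay": 0, "az": 0, "gripper": 0.25}
  ]
}}

```text
clock: 61.55
eef_pos: [393.0, -92.7, 63.6]
eef_rot: [-3.141, -0.001, 2.541]
wrist_force: [0.3, -0.4, 0.1]
finger_gap: 70.5
finger_force: 0.0
```

Emit:
{"name": "jog_arm", "arguments": {
  "commands": [
    {"dx": 0, "dy": 0, "dz": 0, "ax": 0, "ay": 0, "az": 0, "gripper": 1},
    {"dx": 0, "dy": 0, "dz": 0, "ax": 0, "ay": 0, "az": 0, "gripper": 1},
    {"dx": 0, "dy": 0, "dz": 0, "ax": 0, "ay": 0, "az": 0, "gripper": 1},
    {"dx": 0, "dy": 0, "dz": 0, "ax": 0, "ay": 0, "az": 0, "gripper": 1},
    {"dx": 0, "dy": 0, "dz": 0, "ax": 0, "ay": 0, "az": 0, "gripper": 1}
  ],
  "squeeze": 15
}}

```text
clock: 62.18
eef_pos: [394.3, -92.3, 64.4]
eef_rot: [3.14, 0.001, 2.54]
wrist_force: [6.7, 8.2, 0.1]
finger_gap: 41.9
finger_force: 15.0
```

Emit:
{"name": "jog_arm", "arguments": {
  "commands": [
    {"dx": 0, "dy": 0.02, "dz": 0, "ax": 0, "ay": 0, "az": 0.4, "gripper": 1},
    {"dx": 0, "dy": 0, "dz": 0, "ax": 0, "ay": 0, "az": 0.8, "gripper": 1},
    {"dx": 0, "dy": 0, "dz": 0, "ax": 0, "ay": 0, "az": 0.8, "gripper": 1},
    {"dx": 0, "dy": 0, "dz": 0, "ax": 0, "ay": 0, "az": 0.8, "gripper": 1},
    {"dx": 0, "dy": 0, "dz": 0, "ax": 0, "ay": 0, "az": 0.8, "gripper": 1},
    {"dx": 0, "dy": 0, "dz": 0, "ax": 0, "ay": 0, "az": 0.8, "gripper": 1},
    {"dx": 0, "dy": 0, "dz": 0, "ax": 0, "ay": 0, "az": 0.8, "gripper": 1},
    {"dx": 0, "dy": 0, "dz": 0, "ax": 0, "ay": 0, "az": 0.4, "gripper": 1},
    {"dx": 0, "dy": 0, "dz": 0, "ax": 0, "ay": 0, "az": 0, "gripper": 1}
  ],
  "squeeze": 25
}}

```text
clock: 63.3
eef_pos: [393.2, -92.7, 64.4]
eef_rot: [-3.14, 0.001, 1.562]
wrist_force: [-7.5, -5.4, 8.9]
finger_gap: 41.7
finger_force: 25.0
```

Run:
```python
from h import *
s=st(); print(np.degrees(s["eef_rot"][2]),s["moment"],s["wrist_force"],s["finger_gap"],s["finger_force"],s["eef_pos"])
```

```text
89.47722902203171 [-1.07699065  1.52520086 -0.05422588] [-7.45991983 -5.35166835  8.89285713] 41.70565106757931 24.98902201652527 [393.17103021 -92.7248429   64.35587981]
```

Emit:
{"name": "jog_arm", "arguments": {
  "commands": [
    {"dx": 0, "dy": 0, "dz": 0, "ax": 0, "ay": 0, "az": 0.3, "gripper": 1},
    {"dx": 0, "dy": 0, "dz": 0, "ax": 0, "ay": 0, "az": 0, "gripper": 1}
  ]
}}

```text
clock: 63.55
eef_pos: [393.1, -92.7, 64.3]
eef_rot: [-3.14, 0.001, 1.51]
wrist_force: [-8.8, -5.7, 9.6]
finger_gap: 41.6
finger_force: 25.0
```

Run:
```python
from h import *
s=st(); print(np.degrees(s["eef_rot"][2]),s["moment"])
```

```text
86.49757364178937 [-0.96239392  1.69712172 -0.08426015]
```

Emit:
{"name": "jog_arm", "arguments": {
  "commands": [
    {"dx": 0, "dy": 0, "dz": 0, "ax": 0, "ay": 0, "az": 0.2, "gripper": 1},
    {"dx": 0, "dy": 0, "dz": 0, "ax": 0, "ay": 0, "az": 0, "gripper": 1}
  ]
}}

```text
clock: 63.8
eef_pos: [393.1, -92.7, 64.3]
eef_rot: [-3.14, 0.001, 1.476]
wrist_force: [-9.2, -4.6, 8.8]
finger_gap: 42.0
finger_force: 25.1
```

Run:
```python
from h import *
s=st(); print(np.degrees(s["eef_rot"][2]),s["moment"],s["wrist_force"])
```

```text
84.56497531807268 [-0.94081893  1.71085301  0.54335198] [-9.18907024 -4.56329474  8.81971239]
```

The moment jumped to 0.54 N m, so the collar is at its stop. Release, lift clear and check.

Emit:
{"name": "jog_arm", "arguments": {
  "commands": [
    {"dx": 0, "dy": 0, "dz": 0, "ax": 0, "ay": 0, "az": 0, "gripper": 1},
    {"dx": 0, "dy": 0, "dz": 0, "ax": 0, "ay": 0, "az": 0, "gripper": 0.25},
    {"dx": 0, "dy": 0, "dz": 0, "ax": 0, "ay": 0, "az": 0, "gripper": 0.25},
    {"dx": 0, "dy": 0, "dz": 0, "ax": 0, "ay": 0, "az": 0, "gripper": 0.25},
    {"dx": 0, "dy": 0, "dz": 0, "ax": 0, "ay": 0, "az": 0, "gripper": 0.25},
    {"dx": 0, "dy": 0, "dz": -0.5, "ax": 0, "ay": 0, "az": 0, "gripper": 0.25},
    {"dx": 0, "dy": 0, "dz": -1, "ax": 0, "ay": 0, "az": 0, "gripper": 0.25},
    {"dx": 0, "dy": 0, "dz": -1, "ax": 0, "ay": 0, "az": -1, "gripper": 0.25},
    {"dx": 0, "dy": 0, "dz": 0, "ax": 0, "ay": 0, "az": -1, "gripper": 0.25},
    {"dx": 0, "dy": 0, "dz": 0, "ax": 0, "ay": 0, "az": -1, "gripper": 0.25}
  ]
}}

```text
clock: 65.05
eef_pos: [393.9, -92.2, 164.3]
eef_rot: [3.141, 0.001, 2.005]
wrist_force: [-0.2, 0.3, -0.3]
finger_gap: 70.9
finger_force: 0.0
```

Emit:
{"name": "jog_arm", "arguments": {
  "commands": [
    {"dx": 0, "dy": 0, "dz": 0, "ax": 0, "ay": 0, "az": -1, "gripper": 0.25},
    {"dx": 0, "dy": 0, "dz": 0, "ax": 0, "ay": 0, "az": -1, "gripper": 0.25},
    {"dx": 0, "dy": 0, "dz": 0, "ax": 0, "ay": 0, "az": -1, "gripper": 0.25},
    {"dx": 0, "dy": 0, "dz": 0, "ax": 0, "ay": 0, "az": -1, "gripper": 0.25},
    {"dx": 0, "dy": 0, "dz": 0, "ax": 0, "ay": 0, "az": -1, "gripper": 0.25},
    {"dx": 0, "dy": 0, "dz": 0, "ax": 0, "ay": 0, "az": -1, "gripper": 0.25},
    {"dx": -0.75, "dy": 0, "dz": 0, "ax": 0, "ay": 0, "az": -0.1, "gripper": 0.25},
    {"dx": -0.75, "dy": 0, "dz": 0, "ax": 0, "ay": 0, "az": 0, "gripper": 0.25},
    {"dx": -0.75, "dy": 0, "dz": 0, "ax": 0, "ay": 0, "az": 0, "gripper": 0.25},
    {"dx": 0, "dy": 0, "dz": 0, "ax": 0, "ay": 0, "az": 0, "gripper": 0.25}
  ]
}}

```text
clock: 66.3
eef_pos: [484.2, -99.7, 163.3]
eef_rot: [3.141, -0.001, 3.064]
wrist_force: [-0.1, -0.4, 0.4]
finger_gap: 70.2
finger_force: 0.0
```

Run:
```python
from h import *
s=st(); print(s["eef_pos"],np.degrees(s["eef_rot"][2])); c=shot("wrist","w17")
hsv=cv2.cvtColor(c["image"],cv2.COLOR_RGB2HSV).astype(int); m=((hsv[...,1]<45)&(hsv[...,2]>90)).astype(np.uint8)
cs,_=cv2.findContours(m,cv2.RETR_EXTERNAL,cv2.CHAIN_APPROX_NONE)
for k in cs:
    b=cv2.boundingRect(k)
    if cv2.contourArea(k)>300 and b[1]<140 : print(b, cv2.approxPolyDP(k,2.5,True)[:,0].tolist()[:24])
print([(x,np.where(np.diff(m[:200, x].astype(int)))[0].tolist()) for x in range(300,640,30)])
t=shot("top","t17");print([r for r in masks(t,28,lambda h,s,v:v<60,300) if 500<r[0]<700 and r[1]>250])
```

```text
[484.19727247 -99.67254295 163.33647183] 175.54782597357485
(347, 108, 293, 28) [[347, 116], [350, 122], [609, 123], [614, 126], [615, 133], [639, 135], [639, 109], [362, 108], [355, 110], [354, 116]]
(294, 68, 97, 68) [[294, 95], [310, 124], [311, 135], [325, 135], [325, 124], [338, 123], [351, 103], [390, 103], [390, 92], [352, 92], [340, 68], [309, 68]]
(482, 13, 45, 74) [[516, 13], [513, 16], [516, 21], [508, 23], [513, 27], [497, 59], [483, 69], [482, 80], [488, 86], [496, 86], [505, 76], [502, 63], [526, 17]]
[(300, [83, 107]), (330, [67, 83, 84, 106, 107, 123]), (360, [91, 103, 108, 122, 140]), (390, [91, 103, 108, 122, 140]), (420, [107, 122, 140]), (450, [107, 122, 140, 163, 197]), (480, [74, 75, 107, 122, 140, 157, 196]), (510, [21, 25, 31, 48, 108, 113, 114, 122, 140]), (540, [107, 122, 140]), (570, [107, 122, 140]), (600, [108, 123]), (630, [108, 134])]
[(513.5, 509.4, 144.4, 85.8, 88.8, [150.0, 220.0]), (616.3, 324.7, 119.5, 52.6, -3.0, [222.0, 183.0])]
```

```bash
python3 -c "
from h import *
print(job.sign_off())"
```

```text
the job is handed in; nothing more can be done
None
```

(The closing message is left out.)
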